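Free, zero and load the counter scale

TASK

The counter scale was carried in with its transit lock on and a match box left on its platform. Put the match box down flat on the table, free the scale by turning the slotted lock a quarter turn with the key, and put the key back upright in its wooden stand; then, with the platform empty, turn the knob in the middle of the dial until the zero mark stands at the pointer and let go. Last, lay every soap bar on the platform so that I can read what they weigh, and leave the other goods where they are.

Things in the scene. Friction and masses are not known exactly. Their poses are not given: they have to be found in the camera images.
- scale: low grey counter scale, 290 long (its x, away from the robot) x 200 wide x 52 mm high deck, fixed to the table, with dial and lock on the near part and a square steel platform on the far part. Origin on the table under its centre; x points away from the robot.
- platform_top (a point): centre of the platform's upper face, 74 mm above the table while locked; axes as the scale's. Platform 168 (x) x 178 mm (y) inside a rim 6 mm high and 4 mm thick. It hangs on a spring: locked, it is held up and cannot sink; freed, it settles 2 to 4 mm lower and sinks a further 12 mm per kg (bottom stop 14 mm below the locked height).
- lock_slot (a point): middle of the floor of the slot in the round brass head of the transit lock (head 34 mm across, standing 8 mm above the deck, at the left of the dial). The slot runs right across the head along this frame's x, is 5.6 mm wide (9 mm at its bevelled mouth) and 7 mm deep; this point is 53 mm above the table. The frame turns with the lock.
- lock (a joint): angle of the lock, rad: 0 locked, 1.571 open (hard stops at both). Opens counter-clockwise seen from above; stiff by friction of about 0.05 N m. Its tongue holds the platform up until it has turned most of the way, then the platform drops free.
- dial (a joint): angle of the dial plate with its centre knob (one piece), rad, clockwise seen from above positive, 0 when the zero mark points along the scale's +x. Friction about 0.04 N m; stays where it is left.
- knob_grip (a point): point on the axis of the round black fluted knob in the middle of the dial, to grip it by: knob 27 mm in diameter, from 62 to 92 mm above the table, this point at 78 mm. The dial's cover round it (100 mm across) is at 62 mm and its steel rim at 63 mm.
- zero_mark (a point): the zero mark on the dial plate: the one broad black wedge with a long bar (the other ticks are thin lines, 10 degrees apart, clockwise from it); point 42 mm from the dial's axis. Turns with the knob.
- pointer (a joint): angle of the pointer, rad, clockwise seen from above positive, zero along the scale's +x. It is driven by the platform only (4.7 rad per kg); the knob does not move it. Locked it stands at about -1.15; where it settles when freed and empty differs from day to day by up to 0.3 rad either side of 0, so it must be read.
- pointer_tip (a point): point near the tip of the dark pointer, 42 mm from the dial's axis, on the same circle as the zero mark.
- key_stand: light wooden block 44 x 72 x 44 mm high (on a 50 x 78 mm base), fixed, with a slot for the key in its top: 8.5 mm wide along x, 30 mm long along y, 26 mm deep, bevelled mouth. Origin on the table under its centre.
- key: lock key, 70 mm tall, 0.06 kg, standing blade down in its stand, the shoulder of its handle on the stand's top: dark wooden handle 12 mm thick (its x) x 32 mm wide (its y), from 22 to 70 mm above the origin; below it a steel blade 3.6 mm thick (x) x 22 mm wide (y). Origin at the middle of the blade's lower edge; grip the handle across its 12 mm.
- key_tip (a point): middle of the lower edge of the key's blade (the key's origin); 22 mm above the table when the key is in its stand.
- match_box: black box of long matches 120 (x) x 50 (y) x 40 mm, 0.06 kg, lying on the scale's platform at the start; origin at the centre of its underside; grasp across the 50 mm. The table on both sides of the scale, 0.42 to 0.62 m from the robot's base, is bare but for the listed things and low goods at the left edge beyond y = 0.44; clutter up to 0.21 m tall stands beyond x = 0.65.
- bar_a: wrapped soap bar 53 x 78 x 25 mm (x, y, z of its frame), about 0.11 kg, lying flat on the table; origin at the centre of its underside; grasp across the 53 mm. All bars are alike but for the wrapper; between two and four are there.
- bar_b: wrapped soap bar 53 x 78 x 25 mm (x, y, z of its frame), about 0.11 kg, lying flat on the table; origin at the centre of its underside; grasp across the 53 mm. All bars are alike but for the wrapper; between two and four are there.
- bar_c: wrapped soap bar 53 x 78 x 25 mm (x, y, z of its frame), about 0.11 kg, lying flat on the table; origin at the centre of its underside; grasp across the 53 mm. All bars are alike but for the wrapper; between two and four are there.
- bar_d: wrapped soap bar 53 x 78 x 25 mm (x, y, z of its frame), about 0.11 kg, lying flat on the table; origin at the centre of its underside; grasp across the 53 mm. All bars are alike but for the wrapper; between two and four are there.
- stamp: bystander: rubber stamp with turned wooden handle, 30 x 42 x 66 mm, at the near right; leave it
- tin_a: bystander: balm tin, 54 mm across, 21 mm high; leave it
- tin_b: bystander: balm tin, 54 mm across, 21 mm high; leave it
There are look-alikes about, which are no part of the job. Leave any turquoise look-alike of the bar_b alone.

How it is judged:
On the way, in this order (a step that is already met when the one before it is completed fails the run):
1. the slotted lock is turned to its open stop (at least 1.4 rad of the quarter turn) with the key's blade in the slot (value of joint lock above 1.4 rad and distance between key_tip and lock_slot below 0.012 m), for 0.1 s.
2. lock open, match box and every bar off the platform and nothing touched: the dial's zero mark stands within 4.5 mm of the pointer tip (value of joint lock above 1.35 rad and height (world z) of match_box below 0.015 m and height (world z) of each of bar_a, bar_b, bar_c, bar_d below 0.04 m and horizontal distance between pointer_tip and zero_mark below 0.0045 m and velocity of joint pointer between -0.05 and 0.05 rad/s and contact force between the fingers and anything else below 0.1 N), for 0.4 s.
At the end, for the whole second after the job is handed in: Lock open (over 1.35 rad); dial left as it was zeroed (it then stands within 0.45 rad of the scale's x); every bar at rest with its centre over the platform; match box flat on the table; key upright (within 7 degrees) in the slot of its stand (value of joint lock above 1.35 rad and value of joint dial between -0.45 and 0.45 rad and height (world z) of match_box below 0.015 m and angle between match_box's own z axis and vertical below 0.1 rad and horizontal distance between key_tip and key_stand below 0.01 m and height (world z) of key_tip below 0.028 m and angle between key's own z axis and vertical below 0.12 rad and x of bar_a in the frame of platform_top between -0.08 and 0.08 m and y of bar_a in the frame of platform_top between -0.085 and 0.085 m and z of bar_a in the frame of platform_top between -0.004 and 0.06 m and linear speed of each of bar_a, bar_b, bar_c, bar_d below 0.02 m/s and x of bar_b in the frame of platform_top between -0.08 and 0.08 m and y of bar_b in the frame of platform_top between -0.085 and 0.085 m and z of bar_b in the frame of platform_top between -0.004 and 0.06 m and x of bar_c in the frame of platform_top between -0.08 and 0.08 m and y of bar_c in the frame of platform_top between -0.085 and 0.085 m and z of bar_c in the frame of platform_top between -0.004 and 0.06 m and x of bar_d in the frame of platform_top between -0.08 and 0.08 m and y of bar_d in the frame of platform_top between -0.085 and 0.085 m and z of bar_d in the frame of platform_top between -0.004 and 0.06 m); the robot touches nothing.
It fails at once if the rubber stamp is pushed more than 3 cm (distance of stamp from where it was at the start of the episode above 0.03 m).
It fails at once if a balm tin is pushed more than 3 cm (distance of tin_a from where it was at the start of the episode above 0.03 m).
It fails at once if a balm tin is pushed more than 3 cm (distance of tin_b from where it was at the start of the episode above 0.03 m).
Of bar_a, bar_b, bar_c, bar_d only 2 to 4 are there at a start; the rules pass over those that are not, and their reading is None.
At some moment in a run one of bar_a, bar_b, bar_c, bar_d, match_box may be knocked a few centimetres aside while the robot is not near it.
It also fails if it takes over 210 s, if anything falls off the work surface, if the arm or the gripper's body presses on something with over 40 N, if the wrist force passes 120 N, or if a joint passes its speed limit or range.

ROBOT

A 7-joint arm with a two-finger parallel gripper is mounted at the origin on a cart in front of the work surface, level with it; the furniture and walls round the work are solid. World frame = base frame: x ahead of the robot, y to its left, z up, the work surface at z = 0. Lengths are in m, angles in rad, forces in N, time in s.
With the tool pointing down it reaches from about 0.425 to 0.95 m from the base axis. Payload 16.7 kg.
Tool frame: the origin (TCP) lies midway between the tips of the shut fingers; the grasp point (between the pads) lies 19 mm behind it (pinch_z is the distance from the TCP to the grasp point, in m); z points along the fingers, y is the line along which they close (so a half turn about z gives the same grasp; the last joint's range is limited). The gripper opens to 94 mm and grips with 3 to 60 N. Pads are 16 mm wide; open, the fingers measure 119 mm over their backs; the gripper's body (75 mm by 177 mm) begins 78 mm behind the grasp point.
Start: joints at [1.071, 0.426, 0.074, 1.606, -0.034, 1.111, -0.067], TCP at [0.232, -0.634, 0.169] pointing down, gripper open.
Joint ranges: [-2.85, 2.85], [-0.5, 2.14], [-1.23, 1.37], [0.21, 2.46], [-1.02, 4.16], [0.16, 2.05], [-2.73, 2.73]. Speed limits (rad/s): [1.89, 1.89, 2.39, 2.39, 3.01, 3.01, 3.01].

INTERFACE

Orientations are given as a 3x3 rotation matrix whose columns are the frame's x, y, z axes.
In Python, from rig import observe, get_image, close_job, spot_in, place_of, pinch_z gives the robot as it stands. The module is installed in compiled form; this text tells all that it offers.
- The arm moves only by the tool play_rows, never from a script. Its argument "increments" is text: rows parted by semicolons, each of 7 numbers parted by spaces: the turn, a rotation vector about the tool's x, y, z in rad, then the shift along the tool's x, y, z in mm, then the finger opening in mm, from 0 to 94. In form: rx ry rz x y z claw; .... A call has 1 to 20 rows; each row shifts and turns the commanded pose from where the row before left it, along the tool's axes as they then stand; what a row does not reach is not made up. A row lasts 1/8 s, in which the tool goes at most 62.5 mm and 10.7 degrees, less where a joint would pass 70% of its speed; a pose out of reach is approached as far as the arm can. A call with a gripper value outside its range is refused whole. The fingers move at their own pace and stop on an object; the grip force is fixed at half the most. Time passes only in rows, so rows that do not move let the fingers close. It gives the time, the measured TCP pose, the force, the opening and the grip force at its end, in the units of the state.
- observe(): the state, without advancing time (a new reading comes with each control period).
- get_image(name): name is "scene" or "top" or "wrist"; returns a dict with "pixels" (400x640x3 uint8, red, green, blue), "depth" (400x640 float32, m along the optical axis (not along the pixel's ray), 0 where there is no reading), "fovy" (degrees; the focal length in pixels is half the picture's height over the tangent of half this angle, whatever the lens; pixels are square), "cx", "cy" (the principal point, pixels), "dist_coeffs" ([k1, k2, p1, p2, k3] as OpenCV has them; the pictures are not rectified), "pose" (4x4, takes a point from camera to world coordinates); the wrist camera has in their place "T_tool_cam" (4x4, takes a point from camera to tool coordinates, whose origin is the TCP and whose axes are the flange's). Camera axes: x right, y down, z forward; pixel columns grow to the right and rows downward; lengths in m; the calibration is good to about 2 mm. A picture is of the moment at which its call begins: read the wrist's pose just before it.
- close_job(): hands the job in; it is judged then, once.
Trained networks look in a picture, given as the dict that the camera call returned (one of the last four; its "shot" number tells which), for a name from the list of things; names that differ only in an ending like _2 or _b are one class to them, and where a whole thing is asked for, a point or a joint stands for the part that bears it (a point fixed in the world has none). Each returns a list of dicts, best first, with "conf" (0 to 1); they miss things now and then, are a little off and sometimes report something else, mostly with a low value. They report only what shows in the picture. A call takes as long as a camera call. They do not tell look-alikes from the thing itself.
- spot_in(picture, label): "box" ([left, top, right, bottom] in pixels, round what is visible of it).
- place_of(picture, label): "pixel" ([row, column] in pixels: a listed point, or the origin of a listed thing).
The state is a dict: "clock": time; "joints": joint angles; "joint_vel": joint speeds; "tau": joint torques, N m; "tcp_pos": TCP position; "tool_rot": TCP orientation; "ft_force": force on the tool from outside, world axes, zero at the start; "moment": the same for the moment, N m; "finger_gap": finger opening in m; "grip_force": force on a finger pad.
Only numpy, scipy, OpenCV 4.12 (cv2) and the standard library are available. Lean on these libraries where they do the work, as an engineer would, in place of code of your own. Each camera call takes 0.05 s, during which the arm holds its last target. There are 200 camera calls.

## Working session

There is one attempt and no reset: what is moved stays moved. The work goes in short steps, Python scripts to look and compute and a tool call to move; the robot and the scene stay as the last step left them, time stands still between calls to the robot, and variables do not carry over. Pictures are saved under pics/ and viewed, at most 14 in all, crops included, and the job is handed in when it is done.

Besides the shell and the picture viewer there is one more tool, called after ">>>" as name(argument=value, ...) on one line, values as JSON. play_rows: Moves the arm, as the interface text tells. Its arguments: {"type":"object","properties":{"increments":{"type":"string"}},"required":["increments"]}

```bash
mkdir -p pics; cat > h.py <<'E'
import numpy as np, cv2
from rig import observe, get_image, close_job, spot_in, place_of, pinch_z
def K(p):
    f=p["pixels"].shape[0]/2/np.tan(np.radians(p["fovy"])/2)
    return np.array([[f,0,p["cx"]],[0,f,p["cy"]],[0,0,1.]])
def pose(p,s=None):
    if "pose" in p: return np.array(p["pose"])
    T=np.eye(4);T[:3,:3]=s["tool_rot"];T[:3,3]=s["tcp_pos"];return T@np.array(p["T_tool_cam"])
def ray(p,rc,s=None):
    u=cv2.undistortPoints(np.array([[[rc[1],rc[0]]]],float),K(p),np.array(p["dist_coeffs"],float))[0,0]
    T=pose(p,s);return T[:3,3],T[:3,:3]@np.array([u[0],u[1],1.])
def atz(p,rc,z,s=None):
    o,d=ray(p,rc,s);return o+d*(z-o[2])/d[2]
def atdepth(p,rc,s=None):
    o,d=ray(p,rc,s);return o+d*p["depth"][int(rc[0]),int(rc[1])]
def proj(p,X,s=None):
    T=np.linalg.inv(pose(p,s));c,_=cv2.projectPoints((T[:3,:3]@np.array(X)+T[:3,3]).reshape(1,1,3),np.zeros(3),np.zeros(3),K(p),np.array(p["dist_coeffs"],float));return c[0,0]
def save(p,n,crop=None,k=1):
    a=p["pixels"][:,:,::-1]
    if crop: a=a[crop[1]:crop[3],crop[0]:crop[2]]
    cv2.imwrite("pics/"+n+".png",cv2.resize(a,None,fx=k,fy=k,interpolation=cv2.INTER_CUBIC))
E
python3 - <<'E'
from h import *
np.set_printoptions(precision=4,suppress=True)
s=observe();print(s,pinch_z)
for n in("top","scene"):
    p=get_image(n);save(p,n+"0");print(n,p["fovy"],p["dist_coeffs"],pose(p))
    for l,z in [("platform_top",.074),("lock_slot",.053),("knob_grip",.078),("zero_mark",.062),("pointer_tip",.064),("key_stand",0),("key",.022),("match_box",.074),("bar_a",0),("stamp",0),("tin_a",0),("scale",0)]:
        for q in place_of(p,l):
            if q["conf"]>.2: print(n,l,round(q["conf"],2),np.round(q["pixel"]),atz(p,q["pixel"],z))
E
```

```text
{'clock': 0.0, 'joints': array([ 1.0705,  0.4267,  0.0738,  1.6066, -0.0341,  1.1108, -0.0671]), 'joint_vel': array([ 0.0005, -0.0008,  0.0004, -0.002 , -0.0004,  0.0003,  0.0011]), 'tau': array([ -0.001 , -93.5817,   3.6666, -45.4182,  -0.0487,   0.0202,
         0.0002]), 'tcp_pos': array([ 0.2318, -0.6334,  0.1682]), 'tool_rot': array([[ 0.9391,  0.3436, -0.0005],
       [ 0.3436, -0.9391,  0.0012],
       [-0.0001, -0.0013, -1.    ]]), 'ft_force': array([-0.3325,  0.6011, -0.4756]), 'moment': array([ 0.073 , -0.0024, -0.057 ]), 'grip_force': 0.0, 'finger_gap': 0.09421334015255219} 0.0188
top 50.13719708795197 [-0.0633  0.      0.      0.      0.    ] [[-0.0211 -0.9977  0.0643  0.4265]
 [-0.9994  0.0192 -0.0294 -0.069 ]
 [ 0.0281 -0.0649 -0.9975  1.2449]
 [ 0.      0.      0.      1.    ]]
top platform_top 0.8 [154. 262.] [0.6299 0.0403 0.074 ]
top platform_top 0.31 [180. 183.] [0.5614 0.2565 0.074 ]
top lock_slot 0.55 [209. 246.] [0.4802 0.0894 0.053 ]
top knob_grip 0.78 [205. 279.] [ 0.4879 -0.0063  0.078 ]
top zero_mark 0.57 [197. 292.] [ 0.5105 -0.041   0.062 ]
top key_stand 0
[... 1004 characters left out ...]
.66 [242. 281.] [0.4833 0.0851 0.053 ]
scene knob_grip 0.77 [212. 295.] [ 0.4976 -0.0084  0.078 ]
scene zero_mark 0.83 [209. 299.] [ 0.5081 -0.0464  0.062 ]
scene key_stand 0.94 [200. 367.] [ 0.3977 -0.2649  0.    ]
scene key 0.63 [196. 361.] [ 0.4098 -0.2413  0.022 ]
scene match_box 0.79 [212. 237.] [0.6297 0.0521 0.074 ]
scene bar_a 0.86 [181. 315.] [ 0.583  -0.2914  0.    ]
scene bar_a 0.79 [299. 208.] [0.5599 0.2682 0.    ]
scene bar_a 0.78 [328. 263.] [0.4126 0.2813 0.    ]
scene bar_a 0.56 [208. 296.] [ 0.5616 -0.129   0.    ]
scene tin_a 0.56 [179. 397.] [ 0.354  -0.4253  0.    ]
scene tin_a 0.45 [170. 388.] [ 0.4008 -0.4752  0.    ]
scene scale 0.88 [236. 260.] [0.5797 0.0299 0.    ]
```

View pics/top0.png

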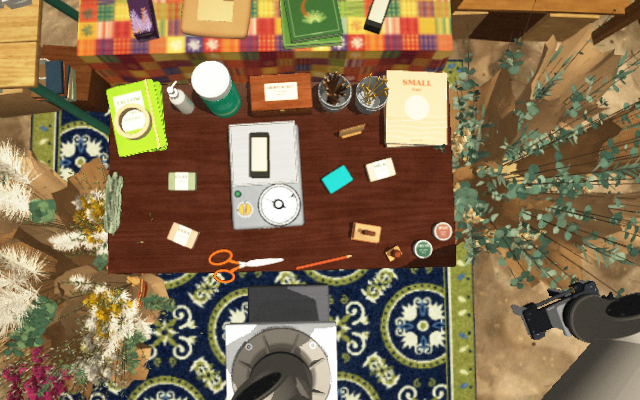

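View pics/scene0.png

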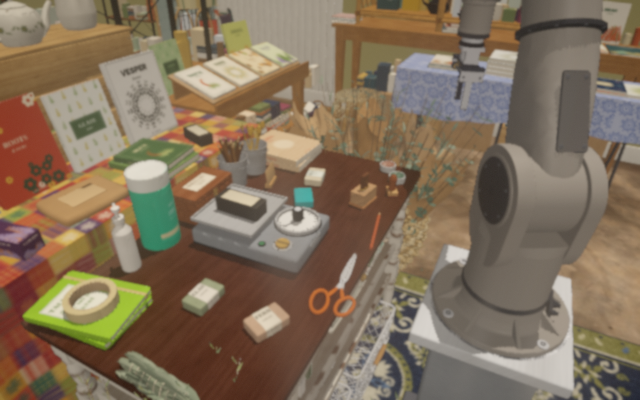

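Top view: scale in the middle with the black box on it (155,259) and the stand at (231,366). The soap bars are at (182,182), (235,183) and (169,380). The turquoise look-alike is at (179,337). I'll move over the scale for a close look.

>>> play_rows(increments="0 0 .175 0 0 -60 94; 0 0 .175 0 0 -60 94; 0 0 0 19 -49 -3 94; 0 0 0 19 -49 -3 94; 0 0 0 19 -49 -3 94; 0 0 0 19 -49 -3 94; 0 0 0 19 -49 -3 94; 0 0 0 19 -49 -3 94; 0 0 0 19 -49 -3 94; 0 0 0 19 -49 -3 94; 0 0 0 19 -49 -3 94; 0 0 0 19 -49 -3 94; 0 0 0 19 -49 -3 94; 0 0 0 19 -49 -3 94; 0 0 0 19 -49 -3 94; 0 0 0 19 -49 -3 94; 0 0 0 0 0 0 94; 0 0 0 0 0 0 94")

```text
clock: 3.55
tcp_pos: [0.4973, 0.0518, 0.3308]
tool_rot: [[1.0, 0.001, -0.0], [0.001, -1.0, -0.0], [-0.0, 0.0, -1.0]]
ft_force: [-0.2, -0.5, 0.5]
finger_gap: 0.094
grip_force: 0.0
```

```bash
cat >> h.py <<'E'
np.set_printoptions(precision=4,suppress=True)
def look(labels,th=.25,n="wrist"):
    s=observe();p=get_image(n)
    print(s["clock"],s["tcp_pos"],"yaw",np.degrees(np.arctan2(s["tool_rot"][1,0],s["tool_rot"][0,0])).round(2),"axz",s["tool_rot"][:,2],"gap",s["finger_gap"])
    for l,z in labels:
        for q in place_of(p,l):
            if q["conf"]>th: print(l,round(q["conf"],2),np.round(q["pixel"]),atz(p,q["pixel"],z,s))
    return s,p
E
python3 - <<'E'
from h import *
s,p=look([("platform_top",.074),("lock_slot",.053),("knob_grip",.078),("zero_mark",.062),("pointer_tip",.064),("match_box",.074),("scale",0),("bar_a",0)])
print(np.array(p["T_tool_cam"]),s["joints"]);save(p,"w1")
E
```

```text
3.55 [0.4973 0.0518 0.3308] yaw 0.04 axz [-0.0003 -0.0003 -1.    ] gap 0.094021829747938
platform_top 0.8 [ 78. 331.] [0.6332 0.0322 0.074 ]
lock_slot 0.88 [173. 293.] [0.4864 0.0923 0.053 ]
knob_grip 0.61 [171. 353.] [ 0.4933 -0.0057  0.078 ]
zero_mark 0.93 [157. 373.] [ 0.5143 -0.0383  0.062 ]
pointer_tip 0.44 [162. 327.] [0.5054 0.0357 0.064 ]
match_box 0.58 [ 86. 324.] [0.6222 0.0419 0.074 ]
scale 0.81 [120. 328.] [0.5734 0.0333 0.    ]
scale 0.4 [159. 326.] [0.504  0.0354 0.    ]
bar_a 0.66 [124. 198.] [0.565  0.2664 0.    ]
bar_a 0.59 [109. 513.] [ 0.592  -0.2936  0.    ]
bar_a 0.57 [123. 444.] [ 0.567  -0.1752  0.    ]
[[-0.0003 -0.9695 -0.2449  0.0714]
 [ 1.     -0.0003 -0.0002 -0.0002]
 [ 0.0001 -0.2449  0.9695 -0.2153]
 [ 0.      0.      0.      1.    ]] [ 0.2553  0.0536 -0.5052  1.7362  0.0267  1.3589 -1.825 ]
```

View pics/w1.png

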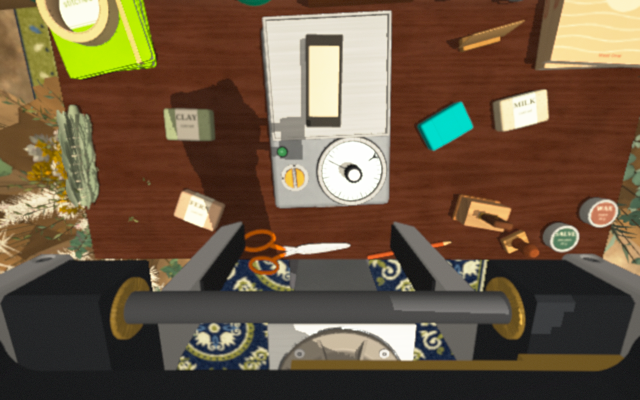

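```bash
python3 - <<'E'
from h import *
s=observe();p=get_image("wrist")
for z,L in ((.08,[(265,17),(391,12),(387,135)]),(.114,[(308,37),(342,35),(341,123),(308,126)]),(.052,[(276,206),(387,204)]),(.061,[(291,166),(295,191)])):
    P=[atz(p,(b,a),z,s) for a,b in L]
    for a in P: print(a)
    d=P[-1]-P[-2]; print("ang",np.degrees(np.arctan2(d[1],d[0])))
q=spot_in(p,"match_box");print(q[:2])
E
```

```text
[0.7124 0.1258 0.08  ]
[ 0.7185 -0.0509  0.08  ]
[ 0.5502 -0.0553  0.08  ]
ang -178.49062951022455
[0.6784 0.0646 0.114 ]
[0.6808 0.0197 0.114 ]
[0.5682 0.0187 0.114 ]
[0.5641 0.0655 0.114 ]
ang 95.03123376139187
[0.4283 0.1241 0.052 ]
[ 0.4319 -0.0686  0.052 ]
ang -88.9291482653146
[0.4994 0.0957 0.061 ]
[0.4571 0.0899 0.061 ]
ang -172.17984243039888
[{'box': [305.0, 35.7, 344.3, 133.1], 'conf': 0.82}]
```

>>> play_rows(increments="0 0 0 59 5 0 94; 0 0 0 59 5 0 94; 0 0 0 0 0 -10 94; 0 0 0 0 0 60 94; 0 0 0 0 0 60 94; 0 0 0 0 0 60 94; 0 0 0 0 0 50 94; 0 0 0 0 0 29 94; 0 0 0 0 0 0 30; 0 0 0 0 0 0 30; 0 0 0 0 0 0 30; 0 0 0 0 0 0 30; 0 0 0 0 0 0 30; 0 0 0 0 0 0 30")

```text
clock: 5.85
tcp_pos: [0.6155, 0.0424, 0.0821]
tool_rot: [[1.0, 0.001, 0.0], [0.001, -1.0, 0.0], [0.0, -0.0, -1.0]]
ft_force: [0.5, 0.4, 0.4]
finger_gap: 0.0372
grip_force: 0.0
```

>>> play_rows(increments="0 0 0 0 0 0 30; 0 0 0 0 0 0 30")

```text
clock: 6.1
tcp_pos: [0.6154, 0.0424, 0.0819]
tool_rot: [[1.0, 0.001, -0.0], [0.001, -1.0, 0.0], [-0.0, -0.0, -1.0]]
ft_force: [0.0, 0.4, 0.4]
finger_gap: 0.0298
grip_force: 0.0
```

```bash
python3 - <<'E'
from h import *
s,p=look([("match_box",.074)])
p=get_image("scene");save(p,"s2",(170,120,370,270),4)
E
```

```text
6.1 [0.6154 0.0424 0.0819] yaw 0.04 axz [-0.0001  0.     -1.    ] gap 0.029793255338828834
match_box 0.83 [207. 318.] [0.6226 0.0418 0.074 ]
```

View pics/s2.png

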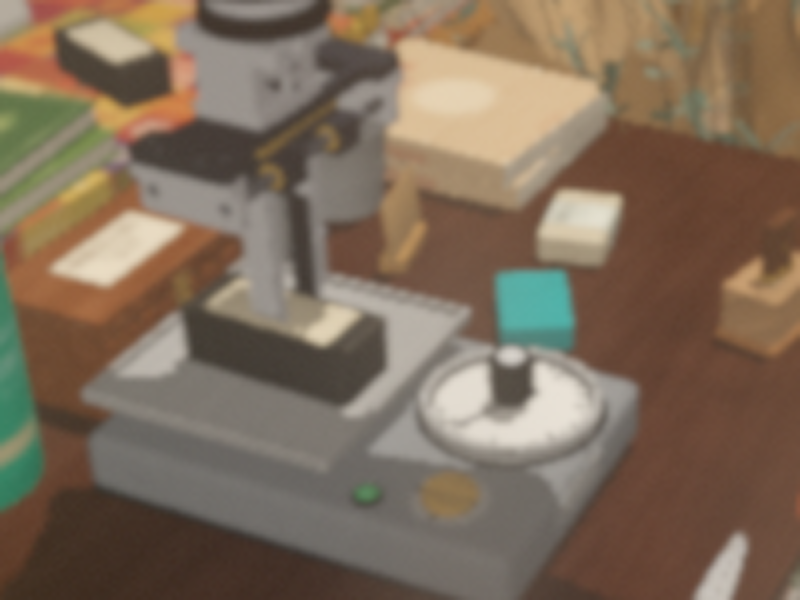

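```bash
python3 - <<'E'
from h import *
s=observe();p=get_image("scene")
for x,y in ((265,300),(270,312),(285,322),(230,295),(340,325),(265,340),(340,370),(390,330),(150,370)):
    c=170+x/4;r=120+y/4; print((x,y),atdepth(p,(r,c)))
print(proj(p,s["tcp_pos"]),(proj(p,s["tcp_pos"])-[170,120])*4)
w=get_image("wrist")
b=spot_in(w,"match_box")[:1];print(b)
save(w,"w3")
E
```

```text
(265, 300) [0.613  0.0683 0.1367]
(270, 312) [0.6093 0.0694 0.13  ]
(285, 322) [0.6047 0.0621 0.1203]
(230, 295) [0.6603 0.0427 0.113 ]
(340, 325) [0.5792 0.042  0.1142]
(265, 340) [0.6149 0.0699 0.1088]
(340, 370) [0.5628 0.0685 0.1024]
(390, 330) [ 0.5852 -0.0205  0.0733]
(150, 370) [0.6933 0.0874 0.0733]
[243.5405 208.7148] [294.162  354.8591]
[{'box': [275.8, 130.1, 358.4, 293.6], 'conf': 0.9}]
```

View pics/w3.png

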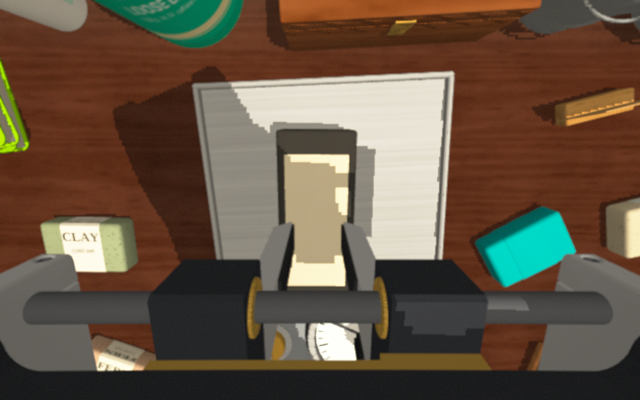

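>>> play_rows(increments="0 0 0 0 0 0 0; 0 0 0 0 0 0 0; 0 0 0 0 0 0 0; 0 0 0 0 0 0 0; 0 0 0 0 0 0 0")

```text
clock: 7.02
tcp_pos: [0.6154, 0.0424, 0.0819]
tool_rot: [[1.0, 0.001, 0.0], [0.001, -1.0, 0.0], [0.0, -0.0, -1.0]]
ft_force: [1.0, -0.0, 0.1]
finger_gap: 0.0006
grip_force: 0.0
```

```bash
python3 - <<'E'
from h import *
s=observe();print(s["finger_gap"],s["grip_force"],s["ft_force"])
w=get_image("wrist");save(w,"w4")
E
```

```text
0.0005920768696371752 0.0 [ 0.9654 -0.0087  0.1007]
```

View pics/w4.png

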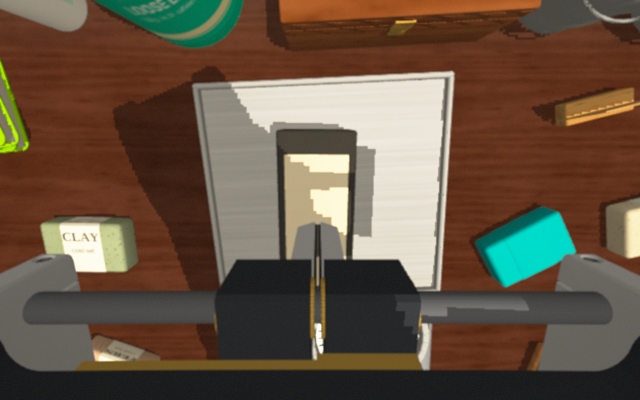

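```bash
python3 - <<'E'
from h import *
s=observe();w=get_image("wrist")
for c,r in ((240,160),(316,170),(316,140),(500,160),(308,240),(326,240),(345,250),(312,226)): print((c,r),atdepth(w,(r,c),s),w["depth"][r,c])
p=get_image("scene")
T=pose(p); 
# all scene points near TCP axis
vv,uu=np.mgrid[170:235,210:270]
P=np.array([atdepth(p,(r,c)) for r,c in zip(vv.ravel(),uu.ravel())])
m=(abs(P[:,0]-.615)<.012)&(abs(P[:,1]-.042)<.03)
P=P[m];print(P[np.argsort(P[:,2])][::12])
E
```

```text
(240, 160) [0.6593 0.1013 0.0729] 0.22421762
(316, 170) [0.6579 0.0435 0.1127] 0.18594676
(316, 140) [0.6765 0.0435 0.1129] 0.1812421
(500, 160) [ 0.6502 -0.1407 -0.0006] 0.2976997
(308, 240) [0.6255 0.0477 0.1486] 0.15910698
(326, 240) [0.6249 0.038  0.1471] 0.16068041
(345, 250) [0.6041 0.0241 0.114 ] 0.19787693
(312, 226) [0.6252 0.046  0.1255] 0.18161258
[[0.6101 0.0665 0.0733]
 [0.6033 0.0673 0.0759]
 [0.6209 0.0709 0.0814]
 [0.6245 0.0694 0.0853]
 [0.6072 0.0682 0.0899]
 [0.6247 0.0679 0.0932]
 [0.6164 0.0706 0.0973]
 [0.6147 0.0682 0.1022]
 [0.6214 0.0703 0.1072]
 [0.6246 0.0693 0.1113]
 [0.6131 0.0563 0.1131]
 [0.6243 0.0528 0.1136]
 [0.6132 0.0218 0.1141]
 [0.6125 0.0486 0.1147]
 [0.6075 0.0257 0.115 ]
 [0.6066 0.0314 0.1155]
 [0.6195 0.055  0.1162]
 [0.6209 0.0517 0.1254]
 [0.6051 0.0403 0.1293]
 [0.6093 0.0466 0.1316]
 [0.6052 0.0395 0.1345]
 [0.606  0.0462 0.1379]
 [0.6063 0.0455 0.1402]
 [0.6226 0.0549 0.1435]
 [0.6154 0.0564 0.1463]
 [0.6066 0.0397 0.1483]
 [0.6066 0.0351 0.1514]
 [0.6081 0.041  0.154 ]
 [0.6051 0.0534 0.1558]
 [0.6178 0.0552 0.1587]
 [0.6114 0.0559 0.1608]
 [0.6204 0.0548 0.1633]
 [0.6201 0.0549 0.1662]
 [0.6083 0.0549 0.1693]
 [0.606  0.0538 0.172 ]
 [0.6083 0.0541 0.1743]
 [0.6058 0.0369 0.1772]
 [0.6057 0.041  0.1792]
 [0.6081 0.0412 0.1814]
 [0.6125 0.0548 0.1842]
 [0.6038 0.0549 0.1865]
 [0.6057 0.0396 0.1892]
 [0.6209 0.0577 0.1915]
 [0.6056 0.051  0.1947]]
```

>>> play_rows(increments="0 0 0 0 0 -20 0; 0 0 0 0 0 -50 0; 0 0 0 0 0 0 0")

```text
clock: 7.55
tcp_pos: [0.6179, 0.043, 0.157]
tool_rot: [[1.0, 0.001, 0.007], [0.001, -1.0, 0.001], [0.007, -0.001, -1.0]]
ft_force: [-0.2, 0.0, 0.1]
finger_gap: 0.0004
grip_force: 0.0
```

```bash
python3 - <<'E'
from h import *
s,w=look([("match_box",.074)])
T=np.array(w["T_tool_cam"])
for r in range(170,262,6):
    for c in (312,):
        u=cv2.undistortPoints(np.array([[[c,r]]],float),K(w),np.array(w["dist_coeffs"],float))[0,0]
        print(r,T[:3,:3]@(np.array([u[0],u[1],1])*w["depth"][r,c])+T[:3,3])
save(w,"w5")
E
```

```text
7.55 [0.6179 0.043  0.157 ] yaw 0.04 axz [ 0.0068  0.0006 -1.    ] gap 0.0004014448965074168
match_box 0.73 [189. 318.] [0.6233 0.0426 0.074 ]
170 [ 0.0308 -0.0049  0.0436]
176 [ 0.0254 -0.005   0.0438]
182 [ 0.0202 -0.005   0.0427]
188 [ 0.0148 -0.005   0.0425]
194 [ 0.0092 -0.005   0.0428]
200 [ 0.0036 -0.0051  0.0428]
206 [-0.0022 -0.0051  0.0434]
212 [-0.0079 -0.0051  0.0435]
218 [-0.0138 -0.0052  0.0439]
224 [ 0.0103 -0.0036 -0.0413]
230 [ 0.0099 -0.0034 -0.051 ]
236 [ 0.0098 -0.0032 -0.0601]
242 [ 0.01   -0.0031 -0.0691]
248 [ 0.0105 -0.0029 -0.078 ]
254 [ 0.0102 -0.0028 -0.0844]
260 [ 0.0101 -0.0027 -0.0906]
```

View pics/w5.png

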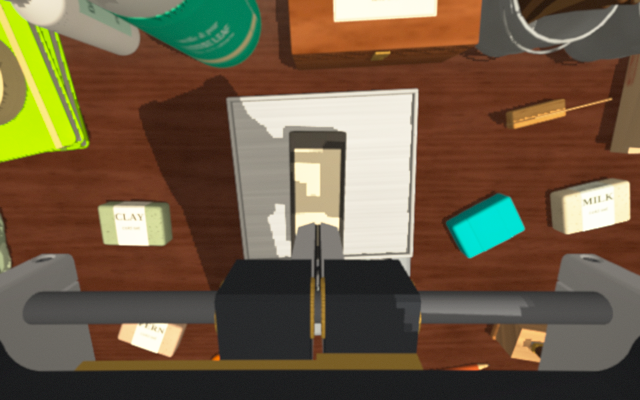

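```bash
python3 - <<'E'
from h import *
s=observe();p=get_image("scene")
vv,uu=np.mgrid[150:220,210:280]
P=np.array([atdepth(p,(r,c)) for r,c in zip(vv.ravel(),uu.ravel())])
m=(abs(P[:,0]-.618)<.014)&(abs(P[:,1]-.043)<.022)&(P[:,2]>.118)
z=np.sort(P[m][:,2]);print(z[:10],len(z))
h,e=np.histogram(z,np.arange(.11,.26,.01));print(dict(zip(e.round(2),h)))
E
```

```text
[0.191  0.1918 0.1926 0.1927 0.1933 0.1935 0.194  0.1953 0.1955 0.1959] 265
{np.float64(0.11): np.int64(0), np.float64(0.12): np.int64(0), np.float64(0.13): np.int64(0), np.float64(0.14): np.int64(0), np.float64(0.15): np.int64(0), np.float64(0.16): np.int64(0), np.float64(0.17): np.int64(0), np.float64(0.18): np.int64(0), np.float64(0.19): np.int64(21), np.float64(0.2): np.int64(50), np.float64(0.21): np.int64(53), np.float64(0.22): np.int64(49), np.float64(0.23): np.int64(54), np.float64(0.24): np.int64(38), np.float64(0.25): np.int64(0)}
```

Both cameras show that the real fingertips are about 36 mm short of the reported TCP, so the first grasp closed above the box. I'll correct for that offset from here on.

>>> play_rows(increments="0 0 0 0 0 0 94; 0 0 0 0 0 0 94; 0 0 0 0 0 0 94; 0 0 0 0 0 0 94; 0 0 0 0 0 0 94; 0 0 0 0 0 0 94; 0 0 0 0 0 0 94; 0 -.007 0 0 0 40 94; 0 0 0 0 0 40 94; 0 0 0 0 0 26 94; 0 0 0 0 0 0 30; 0 0 0 0 0 0 30; 0 0 0 0 0 0 30; 0 0 0 0 0 0 30; 0 0 0 0 0 0 30; 0 0 0 0 0 0 30; 0 0 0 0 0 0 30")

```text
clock: 9.82
tcp_pos: [0.6153, 0.0424, 0.0463]
tool_rot: [[1.0, 0.001, -0.006], [0.001, -1.0, 0.0], [-0.006, -0.0, -1.0]]
ft_force: [0.2, -1.0, 5.6]
finger_gap: 0.0501
grip_force: 30.0
```

>>> play_rows(increments="0 .006 0 0 0 -30 30; 0 0 0 0 0 -50 30; 0 0 0 -14 -42 0 30; 0 0 0 -14 -42 0 30; 0 0 0 -14 -42 0 30; 0 0 0 -14 -42 0 30; 0 0 0 -14 -42 0 30; 0 0 0 -15 -40 0 30; 0 0 0 -15 -40 0 30; 0 0 0 -15 -40 0 30; 0 0 0 0 0 0 30; 0 0 0 0 0 50 30; 0 0 0 0 0 50 30; 0 0 0 0 0 30 30; 0 0 0 0 0 12 30; 0 0 0 0 0 6 30; 0 0 0 0 0 0 30")

```text
clock: 11.95
tcp_pos: [0.5004, 0.3725, -0.0212]
tool_rot: [[1.0, 0.0, -0.0], [0.0, -1.0, 0.001], [-0.0, -0.001, -1.0]]
ft_force: [0.4, 0.8, -1.2]
finger_gap: 0.0503
grip_force: 30.0
```

>>> play_rows(increments="0 0 0 0 0 5 30; 0 0 0 0 0 0 94; 0 0 0 0 0 0 94; 0 0 0 0 0 0 94; 0 0 0 0 0 0 94; 0 0 0 0 0 0 94; 0 0 0 0 0 -50 94; 0 0 0 0 0 -50 94; 0 0 -.1745 0 0 -14 94; 0 0 -.1745 0 0 -14 94; 0 0 -.1745 0 0 -14 94; 0 0 -.1745 0 0 -14 94; 0 0 -.1745 0 0 -14 94; 0 0 -.1745 0 0 -14 94; 0 0 -.1745 0 0 -14 94; 0 0 -.1745 0 0 -14 94; 0 0 -.1745 0 0 -14 94")

```text
clock: 14.08
tcp_pos: [0.5, 0.3722, 0.1995]
tool_rot: [[-0.006, 1.0, -0.001], [1.0, 0.006, -0.0], [-0.0, -0.001, -1.0]]
ft_force: [-0.7, 0.3, -0.4]
finger_gap: 0.0939
grip_force: 0.0
```

>>> play_rows(increments="0 0 0 -52 -6 0 94; 0 0 0 -52 -6 0 94; 0 0 0 -52 -6 0 94; 0 0 0 -52 -6 0 94; 0 0 0 -52 -6 0 94; 0 0 0 -52 -6 0 94; 0 0 0 -52 -6 0 94; 0 0 0 -52 -6 0 94; 0 0 0 -52 -6 0 94; 0 0 0 -52 -6 0 94; 0 0 0 -52 -6 0 94; 0 0 0 -52 -6 0 94; 0 0 0 -30 -5 0 94; 0 0 0 0 0 0 94")

```text
clock: 15.82
tcp_pos: [0.4225, -0.2837, 0.1987]
tool_rot: [[0.003, 1.0, -0.001], [1.0, -0.003, 0.0], [0.0, -0.001, -1.0]]
ft_force: [-0.5, 0.7, 0.1]
finger_gap: 0.0942
grip_force: 0.0
```

```bash
python3 - <<'E'
from h import *
t=get_image("top")
for q in place_of(t,"match_box"): print("top mb",q["conf"],atz(t,q["pixel"],0))
s,w=look([("key_stand",0),("key",.022),("key_tip",.022)])
save(w,"w6")
E
```

```text
top mb 0.69 [0.5052 0.3817 0.    ]
15.925 [ 0.4234 -0.2812  0.199 ] yaw 90.03 axz [-0.001   0.0004 -1.    ] gap 0.09352876384391937
key_stand 0.94 [154. 308.] [ 0.4115 -0.2523  0.    ]
key 0.57 [153. 304.] [ 0.4068 -0.2491  0.022 ]
key_tip 0.75 [150. 304.] [ 0.406  -0.2451  0.022 ]
key_tip 0.38 [296. 305.] [ 0.4055 -0.4606  0.022 ]
```

View pics/w6.png

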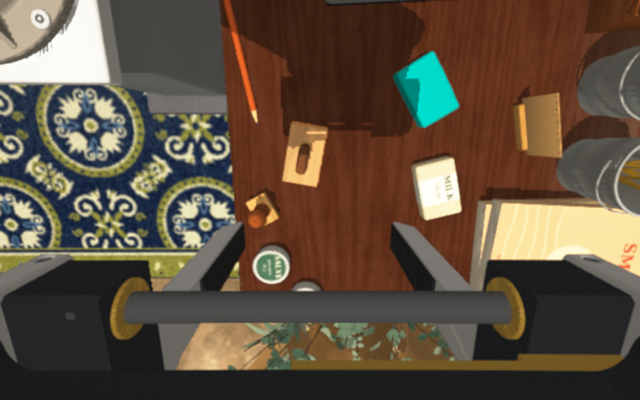

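```bash
cat >> h.py <<'E'
def seg(p,s,lo,hi,box):
    """points with world z in lo..hi, xy in box: centre rect, yaw of long axis"""
    h,w=p["depth"].shape;vv,uu=np.mgrid[0:h,0:w]
    u=cv2.undistortPoints(np.stack([uu,vv],-1).reshape(-1,1,2).astype(float),K(p),np.array(p["dist_coeffs"],float))[:,0]
    d=p["depth"].ravel();T=pose(p,s)
    P=(T[:3,:3]@(np.c_[u,np.ones(len(u))]*d[:,None]).T).T+T[:3,3]
    m=(d>0)&(P[:,2]>lo)&(P[:,2]<hi)&(P[:,0]>box[0])&(P[:,0]<box[1])&(P[:,1]>box[2])&(P[:,1]<box[3])
    Q=P[m];c,sz,a=cv2.minAreaRect((Q[:,:2]*1000).astype(np.float32))
    if sz[0]<sz[1]: a+=90
    print("n",len(Q),"rect c",np.round(c,1),"size",np.round(sz,1),"long-axis yaw",round((a+90)%180-90,1),"z",np.percentile(Q[:,2],[5,50,95]),"mean",Q.mean(0));return Q
E
python3 - <<'E'
from h import *
s=observe();w=get_image("wrist")
b=(.35,.47,-.32,-.19)
seg(w,s,.087,.11,b);seg(w,s,.04,.05,b);seg(w,s,.01,.12,b)
t=get_image("top");seg(t,None,.04,.052,b);seg(t,None,.08,.11,b)
E
```

```text
n 295 rect c [ 407.  -250.1] size [32.  11.9] long-axis yaw 80.2 z [0.088  0.0909 0.0923] mean [ 0.4072 -0.2496  0.0906]
n 1694 rect c [ 398.9 -271.5] size [124.6  56.2] long-axis yaw 69.0 z [0.0422 0.0436 0.0449] mean [ 0.4075 -0.2483  0.0436]
n 2086 rect c [ 397.7 -271.4] size [126.7  59.2] long-axis yaw 66.2 z [0.0421 0.0437 0.0912] mean [ 0.4062 -0.2497  0.0501]
n 333 rect c [ 407.9 -248.2] size [72.8 43.9] long-axis yaw 79.4 z [0.0407 0.0445 0.0485] mean [ 0.4081 -0.2471  0.0446]
n 51 rect c [ 408.2 -247. ] size [30.9 11.6] long-axis yaw 79.3 z [0.0861 0.0911 0.0942] mean [ 0.4081 -0.2468  0.0906]
```

>>> play_rows(increments="0 0 .1745 0 0 0 60; 0 0 0 28 -21.5 0 60; 0 0 0 0 0 50 60; 0 0 0 0 0 50 50; 0 0 0 0 0 40 50; 0 0 0 0 0 30 50; 0 0 0 0 0 11 50; 0 0 0 0 0 0 50; 0 0 0 0 0 0 0; 0 0 0 0 0 0 0; 0 0 0 0 0 0 0; 0 0 0 0 0 0 0; 0 0 0 0 0 0 0; 0 0 0 0 0 0 0; 0 0 0 0 0 0 0")

```text
clock: 18.1
tcp_pos: [0.4069, -0.2505, 0.0183]
tool_rot: [[0.173, 0.985, -0.001], [0.985, -0.173, -0.0], [-0.0, -0.001, -1.0]]
ft_force: [-2.3, -0.7, 5.3]
finger_gap: 0.0113
grip_force: 30.0
```

>>> play_rows(increments="0 0 0 0 0 -30 0; 0 0 0 0 0 -50 0; 0 0 0 0 0 -50 0; 0 0 .1745 0 0 -20 0; 0 0 .1745 0 0 0 0; 0 0 .1745 0 0 0 0; 0 0 .1745 0 0 0 0; 0 0 .1745 0 0 0 0; 0 0 .1745 0 0 0 0; 0 0 .1745 0 0 0 0; 0 0 .1745 0 0 0 0; 0 0 0 8 -46 0 0; 0 0 0 8 -46 0 0; 0 0 0 6 -46 0 0; 0 0 0 6 -46 0 0; 0 0 0 5 -46 0 0; 0 0 0 5 -46 0 0; 0 0 0 0 -46 0 0; 0 0 0 0 0 0 0; 0 0 0 0 0 0 0")

```text
clock: 20.6
tcp_pos: [0.4446, 0.0713, 0.1679]
tool_rot: [[1.0, 0.001, -0.001], [0.001, -1.0, -0.0], [-0.001, 0.0, -1.0]]
ft_force: [1.0, -0.5, -0.7]
finger_gap: 0.0119
grip_force: 30.0
```

```bash
python3 - <<'E'
from h import *
s,w=look([("lock_slot",.053),("knob_grip",.078),("key_tip",.167),("platform_top",.074),("scale",0)])
T=np.array(w["T_tool_cam"]);
print(proj(w,s["tcp_pos"]+np.array([0,0,.0037]),s))
q=place_of(w,"lock_slot")[0]["pixel"]
seg(w,s,.056,.066,(.46,.51,.065,.115))
x,y=int(q[1]),int(q[0]);save(w,"w7",(max(x-50,0),max(y-40,0),x+150,y+100),4);print(x,y)
E
```

```text
20.6 [0.4446 0.0713 0.1679] yaw 0.06 axz [-0.0014 -0.0001 -1.    ] gap 0.011913181107034545
lock_slot 0.63 [152. 296.] [0.4846 0.0948 0.053 ]
knob_grip 0.75 [148. 390.] [ 0.4912 -0.0024  0.078 ]
platform_top 0.49 [144. 390.] [ 0.4945 -0.0032  0.074 ]
scale 0.67 [ 78. 347.] [0.5685 0.0352 0.    ]
scale 0.27 [250. 604.] [ 0.3432 -0.3271  0.    ]
[317.6644 220.3497]
n 594 rect c [479.   90.6] size [33.  32.8] long-axis yaw 88.9 z [0.0577 0.0593 0.0606] mean [0.4789 0.0905 0.0593]
296 151
```

View pics/w7.png

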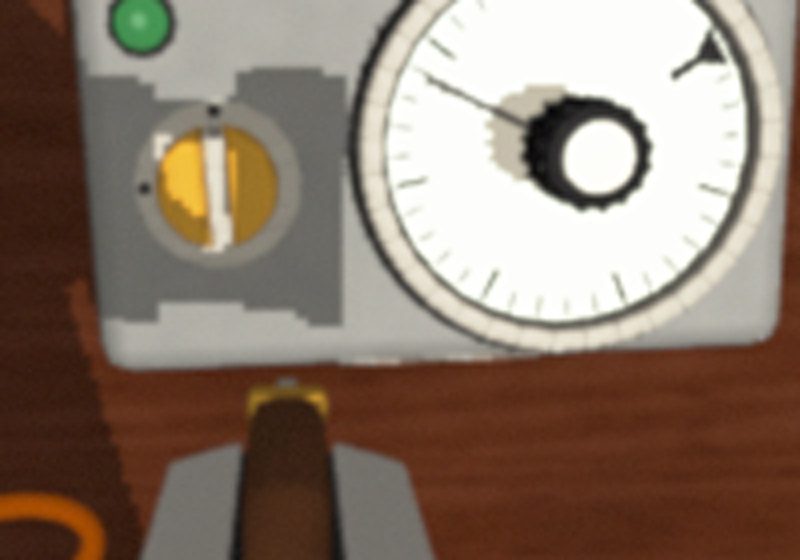

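```bash
python3 - <<'E'
from h import *
s=observe();w=get_image("wrist")
f=lambda cx,cy,z:atz(w,(111+cy/4,246+cx/4),z,s)
print("head",f(217.5,187,.060))
for z in(.053,.061):
    a,b=f(211.5,137,z),f(221,243,z);d=a-b;print(z,a,b,(a+b)/2,np.degrees(np.arctan2(d[1],d[0])))
# bright slot pixels
g=w["pixels"].astype(int);X=[]
for r in range(140,176):
    for c in range(288,316):
        R,G,B=g[r,c]
        if B>150 and R>170: X.append((r,c))
P=np.array([atz(w,x,.053,s) for x in X])[:,:2]
m=np.hypot(*(P-[.479,.0906]).T)<.014;P=P[m]
v=np.linalg.svd(P-P.mean(0))[2][0];print(len(P),P.mean(0),np.degrees(np.arctan2(v[1],v[0])))
a,b=f(75,0,.052),f(115,367,.052);print("edge",np.degrees(np.arctan2(*(a-b)[[1,0]])))
a,b=f(115,368,.052),f(760,340,.052);print("edge2",np.degrees(np.arctan2(*(a-b)[[1,0]]))-90)
u=lambda r,c:w["depth"][r,c]
for r in (210,220,230):
  for c in (310,317,324): print((r,c),atdepth(w,(r,c),s))
E
```

```text
head [0.4789 0.0898 0.06  ]
0.053 [0.4919 0.0917 0.053 ] [0.4623 0.0895 0.053 ] [0.4771 0.0906 0.053 ] 4.276123972986297
0.061 [0.4924 0.0912 0.061 ] [0.4636 0.089  0.061 ] [0.478  0.0901 0.061 ] 4.276123972986274
103 [0.479  0.0911] -175.559272083147
edge 3.9359181846047213
edge2 2.5450447176815487
(210, 310) [0.4617 0.0761 0.201 ]
(210, 317) [0.4612 0.0716 0.1995]
(210, 324) [0.4614 0.067  0.1999]
(220, 310) [0.4604 0.0757 0.2173]
(220, 317) [0.4617 0.0715 0.221 ]
(220, 324) [0.4607 0.0674 0.2181]
(230, 310) [0.4606 0.0753 0.2345]
(230, 317) [0.4612 0.0715 0.2361]
(230, 324) [0.4608 0.0678 0.2349]
```

>>> play_rows(increments="0 0 -.073 0 0 0 0; 0 0 0 17.6 -8.3 0 0; 0 0 0 17.6 -8.4 0 0; 0 0 0 0 0 40 0; 0 0 0 0 0 40 0; 0 0 0 0 0 22 0; 0 0 0 0 0 4 0; 0 0 0 0 0 4 0; 0 0 0 0 0 2 0; 0 0 0 0 0 0 0")

```text
clock: 22.25
tcp_pos: [0.4789, 0.0909, 0.0566]
tool_rot: [[0.997, 0.074, -0.0], [0.074, -0.997, -0.0], [-0.0, 0.0, -1.0]]
ft_force: [0.5, 0.1, -0.8]
finger_gap: 0.0114
grip_force: 30.0
```

>>> play_rows(increments="0 0 0 0 0 2 0; 0 0 0 0 0 1.5 0; 0 0 0 0 0 0 0")

```text
clock: 22.62
tcp_pos: [0.4785, 0.0909, 0.0525]
tool_rot: [[0.997, 0.074, -0.001], [0.074, -0.997, 0.0], [-0.001, -0.0, -1.0]]
ft_force: [0.5, 0.4, -0.1]
finger_gap: 0.0119
grip_force: 30.0
```

>>> play_rows(increments="0 0 0 0 0 2 0; 0 0 0 0 0 0 0; 0 0 -.12 0 0 0 0; 0 0 -.12 0 0 0 0; 0 0 -.12 0 0 0 0; 0 0 -.12 0 0 0 0; 0 0 -.12 0 0 0 0; 0 0 -.12 0 0 0 0; 0 0 -.12 0 0 0 0; 0 0 -.12 0 0 0 0; 0 0 -.12 0 0 0 0; 0 0 -.12 0 0 0 0; 0 0 -.12 0 0 0 0; 0 0 -.12 0 0 0 0; 0 0 -.06 0 0 0 0; 0 0 0 0 0 0 0; 0 0 0 0 0 0 0")

```text
clock: 24.75
tcp_pos: [0.4784, 0.0908, 0.0505]
tool_rot: [[-0.001, 1.0, -0.001], [1.0, 0.001, 0.0], [0.0, -0.001, -1.0]]
ft_force: [-0.9, 0.7, 0.2]
finger_gap: 0.012
grip_force: 30.0
```

```bash
python3 - <<'E'
from h import *
s,w=look([]);print(s["moment"],s["ft_force"],s["joints"])
t=get_image("top");seg(t,None,.06,.09,(.56,.70,-.05,.12))
E
```

```text
24.75 [0.4784 0.0908 0.0505] yaw 90.07 axz [-0.0012  0.     -1.    ] gap 0.011997200043337345
[ 0.0045  0.1808 -0.0877] [-0.8709  0.6969  0.1918] [ 0.5985  0.5066 -1.1226  2.079   0.583   0.9165 -0.8503]
n 2903 rect c [630.   35.2] size [169.7 140. ] long-axis yaw 89.9 z [0.0679 0.0716 0.0755] mean [0.633  0.0316 0.0717]
```

>>> play_rows(increments="0 0 -.08 0 0 0 0; 0 0 -.06 0 0 0 0; 0 0 0 0 0 0 0; 0 0 0 0 0 0 0")

```text
clock: 25.35
tcp_pos: [0.4784, 0.0908, 0.0505]
tool_rot: [[-0.141, 0.99, -0.001], [0.99, 0.141, -0.0], [0.0, -0.001, -1.0]]
ft_force: [-1.7, 0.1, -0.2]
finger_gap: 0.0118
grip_force: 30.0
```

```bash
python3 - <<'E'
from h import *
s,w=look([]);print(s["moment"],s["ft_force"])
t=get_image("top");seg(t,None,.06,.09,(.56,.70,-.05,.12))
E
```

```text
25.35 [0.4784 0.0908 0.0505] yaw 98.09 axz [-0.0011 -0.     -1.    ] gap 0.011833342462773198
[-0.0429  0.3329 -0.0416] [-1.6958  0.1015 -0.1965]
n 2946 rect c [630.  35.] size [169.8 140. ] long-axis yaw 90.0 z [0.0679 0.0717 0.0756] mean [0.6326 0.0323 0.0717]
```

>>> play_rows(increments="0 0 -.06 0 0 0 0; 0 0 -.04 0 0 0 0; 0 0 0 0 0 0 0; 0 0 0 0 0 0 0")

```text
clock: 25.95
tcp_pos: [0.4785, 0.0909, 0.0506]
tool_rot: [[-0.239, 0.971, -0.001], [0.971, 0.239, 0.0], [0.0, -0.001, -1.0]]
ft_force: [-1.3, -0.4, 0.3]
finger_gap: 0.0119
grip_force: 30.1
```

```bash
python3 - <<'E'
from h import *
for i in range(3):
    s=observe();w=get_image("wrist");print(s["moment"],s["ft_force"],np.degrees(np.arctan2(s["tool_rot"][1,0],s["tool_rot"][0,0])))
b=seg(w,s,.098,.135,(.44,.52,.05,.13))
E
```

```text
[ 0.0209  0.5102 -0.3803] [-1.3411 -0.431   0.3395] 103.85612341137576
[ 0.0135  0.4946 -0.3146] [-1.9386  0.5654  0.1716] 103.8644900233777
[ 0.0246  0.4684 -0.3228] [-2.5005  0.1973  1.1428] 103.878351912312
n 2678 rect c [481.2  95.4] size [31.6 31.3] long-axis yaw 44.0 z [0.1018 0.1226 0.1323] mean [0.4777 0.0973 0.1198]
```

>>> play_rows(increments="0 0 .09 0 0 0 0; 0 0 0 0 0 0 0; 0 0 0 0 0 -8 0; 0 0 0 0 0 -20 0; 0 0 0 0 0 -50 0; 0 0 .168 0 0 -40 0; 0 0 .158 0 0 0 0; 0 0 0 -49.7 -1.6 0 0; 0 0 0 -49.7 -1.6 0 0; 0 0 0 -49.7 -1.6 0 0; 0 0 0 -49.7 -1.6 0 0; 0 0 0 -49.7 -1.6 0 0; 0 0 0 -49.7 -1.6 0 0; 0 0 0 -49.7 -1.6 0 0; 0 0 0 0 0 0 0; 0 0 0 0 0 0 0")

```text
clock: 28.1
tcp_pos: [0.408, -0.2493, 0.1689]
tool_rot: [[0.171, 0.985, -0.0], [0.985, -0.171, 0.0], [0.0, -0.001, -1.0]]
ft_force: [0.4, 0.4, -0.7]
finger_gap: 0.0119
grip_force: 30.0
```

```bash
python3 - <<'E'
from h import *
s,w=look([("pointer_tip",.062),("zero_mark",.062)])
# key handle in tool coords: points z_world between tip+22 and +70, front faces
d=[.4072,-.25,0]-s["tcp_pos"];R=s["tool_rot"];print("err tool mm",1000*(R.T@d))
T=np.array(w["T_tool_cam"]);
for r in (215,225,235):
    row=[]
    for c in range(303,336,3):
        u=cv2.undistortPoints(np.array([[[c,r]]],float),K(w),np.array(w["dist_coeffs"],float))[0,0]
        row.append((1000*(T[:3,:3]@(np.array([u[0],u[1],1])*w["depth"][r,c])+T[:3,3])).round(0)[[0,1]].tolist())
    print(r,row)
p=get_image("scene");save(p,"s8",(230,150,390,270),5)
t=get_image("top");seg(t,None,.075,.11,(.45,.52,.06,.12)) if 0 else None
for n,q in(("top",t),("scene",p)):
  for l in("pointer_tip","zero_mark","lock_slot"):
    for x in place_of(q,l)[:1]: print(n,l,x["conf"],atz(q,x["pixel"],.062))
E
```

```text
28.1 [ 0.408  -0.2493  0.1689] yaw 80.15 axz [-0.0005  0.0001 -1.    ] gap 0.011921534536805781
err tool mm [ -0.8412  -0.6211 168.9202]
215 [[-37.0, -17.0], [-37.0, -13.0], [14.0, -5.0], [16.0, -3.0], [16.0, -1.0], [16.0, 1.0], [16.0, 3.0], [16.0, 5.0], [13.0, 7.0], [-37.0, 16.0], [-37.0, 19.0]]
225 [[10.0, -8.0], [9.0, -7.0], [15.0, -4.0], [16.0, -2.0], [16.0, -1.0], [16.0, 1.0], [17.0, 3.0], [16.0, 4.0], [13.0, 6.0], [9.0, 8.0], [10.0, 10.0]]
235 [[10.0, -8.0], [9.0, -6.0], [15.0, -4.0], [15.0, -2.0], [15.0, -1.0], [15.0, 1.0], [15.0, 2.0], [15.0, 4.0], [14.0, 6.0], [8.0, 8.0], [9.0, 9.0]]
top zero_mark 0.97 [ 0.5144 -0.0402  0.062 ]
top lock_slot 0.54 [0.4773 0.0894 0.062 ]
scene zero_mark 0.84 [ 0.5037 -0.0372  0.062 ]
scene lock_slot 0.71 [0.472  0.0997 0.062 ]
```

View pics/s8.png

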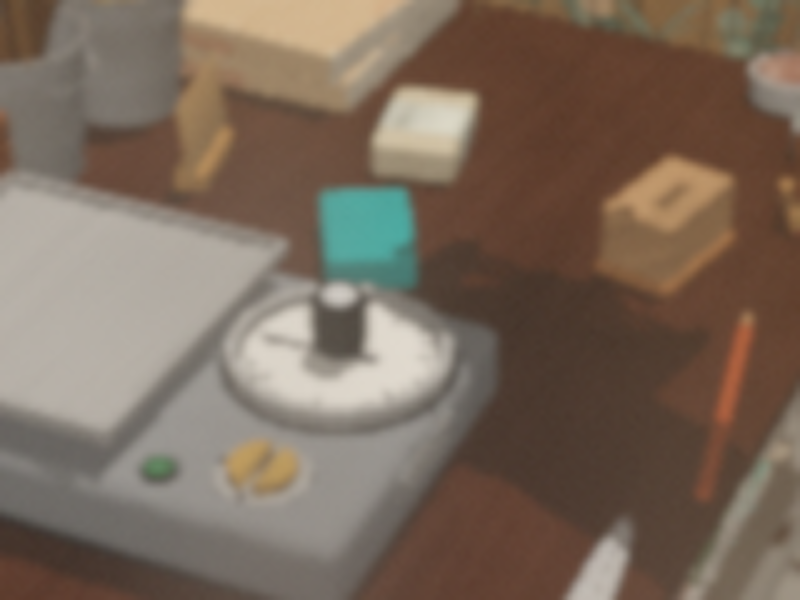

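>>> play_rows(increments="0 0 0 -.8 -.6 50 0; 0 0 0 0 0 45 0; 0 0 0 0 0 20 0; 0 0 0 0 0 15 0; 0 0 0 0 0 12 0; 0 0 0 0 0 7 0; 0 0 0 0 0 0 0")

```text
clock: 29.52
tcp_pos: [0.4068, -0.2506, 0.0196]
tool_rot: [[0.172, 0.985, -0.001], [0.985, -0.172, 0.0], [-0.0, -0.001, -1.0]]
ft_force: [0.9, 0.5, 0.3]
finger_gap: 0.0113
grip_force: 30.0
```

>>> play_rows(increments="0 0 0 0 0 1 0; 0 0 0 0 0 0 60; 0 0 0 0 0 0 60; 0 0 0 0 0 0 60; 0 0 0 0 0 0 60; 0 0 0 0 0 -20 60; 0 0 0 0 0 -40 60; 0 0 0 0 0 -50 60; 0 0 .1745 0 0 -40 60; 0 0 .1745 0 0 0 60; 0 0 .1745 0 0 0 60; 0 0 .1745 0 0 0 60; 0 0 .1745 0 0 0 60; 0 0 0 35 -43 0 60; 0 0 0 35 -43 0 60; 0 0 0 35 -43 0 60; 0 0 0 35 -43 0 60; 0 0 0 0 0 0 60; 0 0 0 0 0 0 60")

```text
clock: 31.9
tcp_pos: [0.4417, -0.0319, 0.1685]
tool_rot: [[0.865, 0.502, -0.001], [0.502, -0.865, -0.0], [-0.001, -0.0, -1.0]]
ft_force: [-0.1, -0.5, -0.1]
finger_gap: 0.0598
grip_force: 0.0
```

```bash
python3 - <<'E'
from h import *
s,w=look([("knob_grip",.078),("zero_mark",.062),("pointer_tip",.063)])
b=(.44,.54,-.05,.05);seg(w,s,.085,.1,b)
q=place_of(w,"zero_mark")[0]["pixel"];k=proj(w,[.491,-.004,.062],s);print(k)
x,y=int(k[0]),int(k[1]);x0,y0=x-75,max(y-60,0);save(w,"w9",(x0,y0,x0+150,y0+112),5);print(x0,y0)
p=get_image("top");b=(.38,.44,-.30,-.2);seg(p,None,.08,.11,b);seg(p,None,.04,.05,b)
E
```

```text
31.9 [ 0.4417 -0.0319  0.1685] yaw 30.11 axz [-0.0012 -0.0002 -1.    ] gap 0.05983784761202558
knob_grip 0.77 [138. 316.] [ 0.4896 -0.0024  0.078 ]
zero_mark 0.69 [133. 356.] [ 0.5148 -0.0372  0.062 ]
pointer_tip 0.58 [100. 333.] [0.5306 0.001  0.063 ]
n 622 rect c [490.2  -4.9] size [27.6 27.1] long-axis yaw 66.5 z [0.0893 0.0916 0.0929] mean [ 0.4903 -0.0049  0.0914]
[317.8565 136.7969]
242 76
n 51 rect c [ 408.9 -248.3] size [32.5 11.6] long-axis yaw 79.4 z [0.0862 0.0916 0.0951] mean [ 0.4089 -0.2473  0.091 ]
n 331 rect c [ 407.9 -248.1] size [72.4 43.9] long-axis yaw 79.4 z [0.0411 0.0442 0.0479] mean [ 0.408  -0.2471  0.0444]
```

View pics/w9.png

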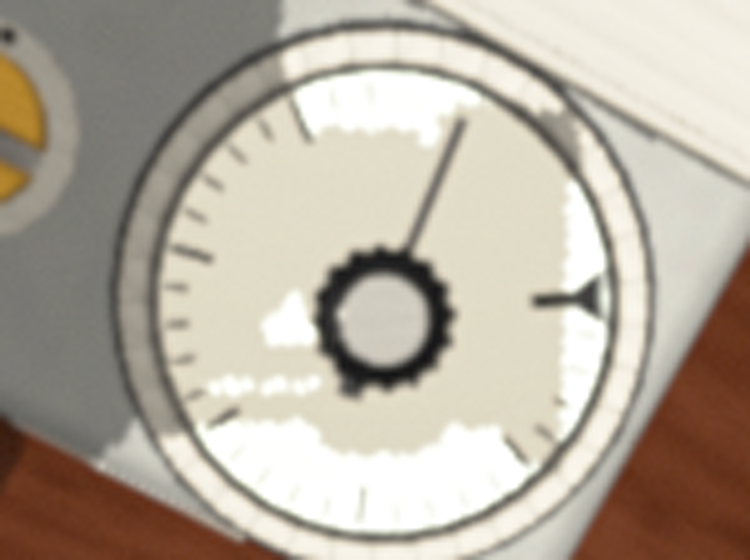

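```bash
cat > d.py <<'E'
from h import *
def ang(w,s,x0,y0,k,pts,C,z=.060):
    for n,(cx,cy) in pts.items():
        P=atz(w,(y0+cy/k,x0+cx/k),z,s);d=P[:2]-C;print(n,P,np.degrees(np.arctan2(d[1],d[0])).round(2),np.hypot(*d).round(4))
E
python3 - <<'E'
from d import *
s=observe();w=get_image("wrist")
C=np.array([.4902,-.0049])
ang(w,s,242,76,5,dict(ctr=(385,303),tip=(463,122),pin=(405,255),cw=(350,388),zero=(590,297.5),bar=(532,301)),C)
E
```

```text
ctr [ 0.4918 -0.0055  0.06  ] -21.6 0.0017
tip [ 0.5319 -0.0011  0.06  ] 5.22 0.0419
pin [ 0.5026 -0.0042  0.06  ] 3.22 0.0124
cw [ 0.4723 -0.008   0.06  ] -170.11 0.0182
zero [ 0.5148 -0.0431  0.06  ] -57.21 0.0454
bar [ 0.5079 -0.0327  0.06  ] -57.43 0.0329
```

>>> play_rows(increments="0 0 0 28 .6 0 60; 0 0 0 27.7 .6 0 60; 0 0 0 0 0 50 60; 0 0 0 0 0 50 60; 0 0 0 0 0 25 60; 0 0 0 0 0 9 60; 0 0 0 0 0 0 10; 0 0 0 0 0 0 10; 0 0 0 0 0 0 10; 0 0 0 0 0 0 10; 0 0 0 0 0 0 10; 0 0 0 0 0 0 10")

```text
clock: 33.75
tcp_pos: [0.4907, -0.0045, 0.0351]
tool_rot: [[0.865, 0.501, -0.0], [0.501, -0.865, -0.0], [-0.0, -0.0, -1.0]]
ft_force: [-3.3, 1.3, 8.4]
finger_gap: 0.0261
grip_force: 30.0
```

>>> play_rows(increments="0 0 -.11 0 0 0 10; 0 0 -.11 0 0 0 10; 0 0 -.11 0 0 0 10; 0 0 -.11 0 0 0 10; 0 0 -.11 0 0 0 10; 0 0 -.11 0 0 0 10; 0 0 -.11 0 0 0 10; 0 0 -.11 0 0 0 10; 0 0 -.11 0 0 0 10; 0 0 -.118 0 0 0 10; 0 0 0 0 0 0 10; 0 0 0 0 0 0 10; 0 0 0 0 0 0 60; 0 0 0 0 0 0 60; 0 0 0 0 0 0 60; 0 0 0 0 0 0 60; 0 0 0 0 0 -30 60; 0 0 0 0 0 -55 60; 0 0 0 -30 0 -50 60; 0 0 0 -26 0 0 60")

```text
clock: 36.25
tcp_pos: [0.4962, -0.0614, 0.173]
tool_rot: [[-0.062, 0.998, 0.004], [0.998, 0.062, -0.003], [-0.003, 0.004, -1.0]]
ft_force: [0.6, 0.1, -0.7]
finger_gap: 0.06
grip_force: 0.0
```

```bash
python3 - <<'E'
from h import *
s,w=look([("knob_grip",.078),("zero_mark",.062),("pointer_tip",.063)])
k=proj(w,[.491,-.004,.062],s)
x,y=int(k[0]),int(k[1]);x0,y0=x-75,max(y-60,0);save(w,"w10",(x0,y0,x0+150,y0+112),5);print(x0,y0)
E
```

```text
36.25 [ 0.4962 -0.0614  0.173 ] yaw 93.58 axz [ 0.0043 -0.0027 -1.    ] gap 0.06001233138599291
knob_grip 0.67 [137. 315.] [ 0.4911 -0.005   0.078 ]
zero_mark 0.65 [133. 352.] [0.5312 0.0011 0.062 ]
pointer_tip 0.56 [133. 350.] [0.5285 0.0005 0.063 ]
239 75
```

View pics/w10.png

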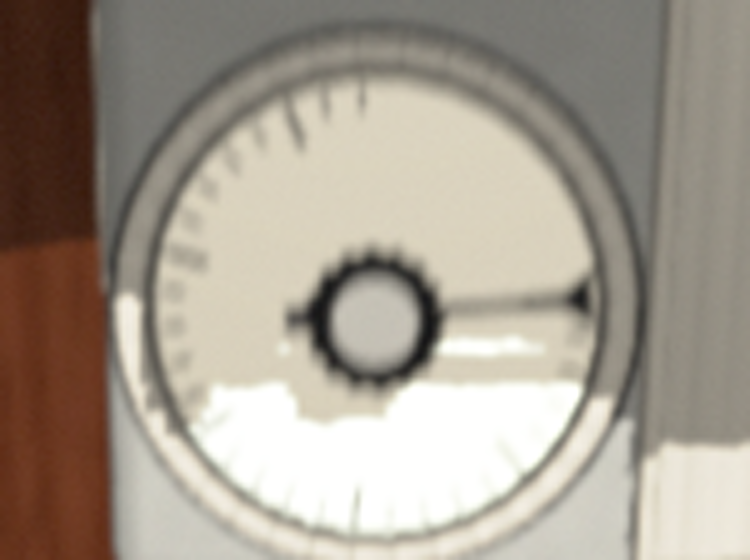

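```bash
python3 - <<'E'
from h import *
s=observe();print(s["joints"])
t=get_image("top")
for q in place_of(t,"bar_a"): print(q["conf"],q["pixel"],atz(t,q["pixel"],0))
for b in ((.35,.48,.22,.335),(.5,.62,.2,.335),(.53,.65,-.35,-.235),(.40,.6,.34,.43)): seg(t,None,.017,.055,b)
Q=seg(t,None,.13,.4,(.66,.85,-.15,.2))
for x in np.arange(.68,.84,.02):
    m=abs(Q[:,0]-x)<.01; print(x.round(2),m.sum(),Q[m][:,2].max() if m.any() else 0, (Q[m][:,1].min(),Q[m][:,1].max()) if m.any() else 0)
E
```

```text
[ 1.0017  0.3303 -1.1832  1.9436  0.3441  1.0954 -0.2631]
0.73 [233.2, 183.6] [0.4147 0.2768 0.    ]
0.65 [168.8, 376.8] [ 0.5923 -0.2904  0.    ]
0.56 [178.9, 185.7] [0.5727 0.2703 0.    ]
0.49 [179.6, 337.2] [ 0.5624 -0.1725  0.    ]
n 514 rect c [410.6 275. ] size [79.1 53.3] long-axis yaw 66.7 z [0.0204 0.0248 0.0287] mean [0.4105 0.2731 0.0247]
n 500 rect c [564.2 275.5] size [77.5 52.7] long-axis yaw 88.5 z [0.0206 0.0244 0.0284] mean [0.5637 0.2751 0.0244]
n 477 rect c [ 586.9 -296.5] size [52.5 79.6] long-axis yaw -75.7 z [0.0202 0.0243 0.0281] mean [ 0.587  -0.296   0.0242]
n 859 rect c [507.7 373. ] size [118.3  53. ] long-axis yaw 0.4 z [0.0264 0.0406 0.045 ] mean [0.5069 0.37   0.0393]
n 1508 rect c [796.3  25.7] size [347.9  94.4] long-axis yaw 88.9 z [0.1398 0.1996 0.2034] mean [0.7929 0.1345 0.1894]
0.68 0 0 0
0.7 0 0 0
0.72 0 0 0
0.74 0 0 0
0.76 369 0.20627966470193426 (np.float64(0.11782152528651414), np.float64(0.1919851491524564))
0.78 355 0.20601834458521728 (np.float64(-0.14519159004472726), np.float64(0.19863069471804629))
0.8 347 0.20582998109937756 (np.float64(-0.14325847046833975), np.float64(0.1996218720628926))
0.82 297 0.20557238258186117 (np.float64(-0.14870003620959538), np.float64(0.19896006935214472))
```

>>> play_rows(increments="0 0 -.09 0 0 0 94; 0 0 -.097 0 0 0 94; 0 0 0 -50 6 0 94; 0 0 0 -50 6 0 94; 0 0 0 -50 6 0 94; 0 0 0 -50 6 0 94; 0 0 0 -50 6 0 94; 0 0 0 0 0 0 94; 0 0 0 0 0 0 94")

```text
clock: 37.67
tcp_pos: [0.5851, -0.2937, 0.1689]
tool_rot: [[-0.249, 0.969, -0.001], [0.969, 0.249, 0.002], [0.002, -0.001, -1.0]]
ft_force: [-0.2, 0.1, -0.8]
finger_gap: 0.0941
grip_force: 0.0
```

```bash
python3 - <<'E'
from h import *
s,w=look([]);print(s["joints"])
seg(w,s,.017,.035,(.53,.645,-.36,-.235))
t=get_image("top")
Q=seg(t,None,.035,.2,(.62,.75,-.37,-.2))
for x in np.arange(.63,.75,.02):
    m=abs(Q[:,0]-x)<.01
    if m.any(): print(x.round(2),m.sum(),Q[m][:,2].max(),Q[m][:,1].min(),Q[m][:,1].max())
E
```

```text
37.675 [ 0.5851 -0.2937  0.1689] yaw 104.39 axz [-0.0015  0.0016 -1.    ] gap 0.09407713232129622
[ 1.073   0.5898 -1.0229  1.605   0.5228  1.2486  0.2053]
n 2551 rect c [ 588.8 -298. ] size [52.6 78.4] long-axis yaw -75.9 z [0.0215 0.0236 0.0249] mean [ 0.5882 -0.2966  0.0234]
n 77 rect c [ 710.1 -258.8] size [114.1  89.2] long-axis yaw 85.0 z [0.0372 0.0508 0.0817] mean [ 0.7114 -0.2374  0.054 ]
0.67 2 0.04222496004415488 -0.3118232885250826 -0.30978403090311163
0.69 14 0.05709727119038743 -0.21492746011145059 -0.20042158922100528
0.71 46 0.06543250629635078 -0.24821172371477035 -0.20727453181831695
```

>>> play_rows(increments="0 0 0 -4 2 50 94; 0 0 0 0 0 50 94; 0 0 0 0 0 50 94; 0 0 0 0 0 30 94; 0 0 0 0 0 17 94; 0 0 0 0 0 0 94; 0 0 0 0 0 0 40; 0 0 0 0 0 0 40; 0 0 0 0 0 0 40; 0 0 0 0 0 0 40; 0 0 0 0 0 0 40; 0 0 0 0 0 0 40; 0 0 0 0 0 -50 40; 0 0 0 0 0 -50 40; 0 0 0 0 0 -50 40; 0 0 0 0 0 0 40")

```text
clock: 39.78
tcp_pos: [0.5897, -0.2992, 0.1262]
tool_rot: [[-0.247, 0.969, 0.004], [0.969, 0.247, -0.002], [-0.003, 0.003, -1.0]]
ft_force: [0.9, -0.7, -2.1]
finger_gap: 0.0525
grip_force: 30.0
```

>>> play_rows(increments="0 0 -.1705 0 0 0 40; 0 0 -.1705 0 0 0 40; 0 0 -.1705 0 0 0 40; 0 0 -.1705 0 0 0 40; 0 0 -.1705 0 0 0 40; 0 0 -.1705 0 0 0 40; 0 0 -.1705 0 0 0 40; 0 0 -.1705 0 0 0 40; 0 0 0 -14 47.3 0 40; 0 0 0 -14 47.3 0 40; 0 0 0 -14 47.3 0 40; 0 0 0 -14 47.3 0 40; 0 0 0 -14 47.3 0 40; 0 0 0 -14 47.3 0 40; 0 0 0 -14 47.3 0 40; 0 0 0 0 0 0 40; 0 0 0 0 0 30 40; 0 0 0 0 0 20 40; 0 0 0 0 0 0 40")

```text
clock: 42.15
tcp_pos: [0.6704, 0.0353, 0.0703]
tool_rot: [[-0.999, -0.042, -0.004], [-0.042, 0.999, -0.0], [0.004, 0.0, -1.0]]
ft_force: [0.1, -0.6, -1.3]
finger_gap: 0.0522
grip_force: 30.0
```

```bash
python3 - <<'E'
from h import *
s,w=look([]);print(s["joints"])
seg(w,s,.06,.083,(.54,.73,-.07,.14))
t=get_image("top");seg(t,None,.06,.083,(.535,.74,-.1,.16))
E
```

```text
42.15 [0.6704 0.0353 0.0703] yaw -177.59 axz [-0.0041 -0.0002 -1.    ] gap 0.05224651872008784
[ 0.5778  0.7855 -1.1101  1.6461  0.7462  1.1985  0.9045]
n 49143 rect c [627.1  35.1] size [179.4 182.2] long-axis yaw -87.5 z [0.0696 0.0708 0.0762] mean [0.6064 0.0346 0.0712]
n 1603 rect c [580.5  80.2] size [223.1 110.7] long-axis yaw 43.8 z [0.067  0.0718 0.0772] mean [0.5939 0.0711 0.0719]
```

>>> play_rows(increments="0 0 0 0 0 20 40; 0 0 0 0 0 7 40; 0 0 0 0 0 0 76; 0 0 0 0 0 0 76; 0 0 0 0 0 0 76; 0 0 0 0 0 0 76; 0 0 0 0 0 -25 76; 0 0 0 0 0 -50 76; 0 0 0 0 0 -55 76; 0 0 .164 0 0 0 94; 0 0 .164 0 0 0 94; 0 0 .164 0 0 0 94; 0 0 .164 0 0 0 94; 0 0 .164 0 0 0 94; 0 0 .164 0 0 0 94; 0 0 .164 0 0 0 94; 0 0 .164 0 0 0 94; 0 0 .164 0 0 0 94; 0 0 .164 0 0 0 94")

```text
clock: 44.62
tcp_pos: [0.6718, 0.037, 0.1774]
tool_rot: [[0.031, 1.0, 0.001], [1.0, -0.031, 0.001], [0.001, 0.0, -1.0]]
ft_force: [0.2, 0.7, -0.3]
finger_gap: 0.0941
grip_force: 0.0
```

>>> play_rows(increments="0 0 0 47.4 -22.4 0 94; 0 0 0 47.4 -22.4 0 94; 0 0 0 47.4 -22.4 0 94; 0 0 0 47.4 -22.4 0 94; 0 0 0 20 -22.4 0 94; 0 0 0 0 0 0 94; 0 0 0 0 0 0 94")

```text
clock: 45.5
tcp_pos: [0.5659, 0.2484, 0.1766]
tool_rot: [[0.027, 1.0, 0.0], [1.0, -0.027, 0.0], [0.0, 0.0, -1.0]]
ft_force: [0.2, -0.7, 0.2]
finger_gap: 0.0938
grip_force: 0.0
```

```bash
python3 - <<'E'
from h import *
s,w=look([]);print(s["joints"])
seg(w,s,.015,.035,(.48,.66,.2,.34))
t=get_image("top");seg(t,None,.085,.12,(.57,.74,-.07,.13))
for b in ((.35,.48,.22,.335),(.5,.62,.2,.335),(.40,.6,.34,.43)): seg(t,None,.017,.055,b)
E
```

```text
45.5 [0.5659 0.2484 0.1766] yaw 88.46 axz [ 0.0003  0.0002 -1.    ] gap 0.09384259519064482
[ 0.1381  0.4556 -0.872   1.6897  0.3741  1.1725 -0.8584]
n 2599 rect c [565.4 275.5] size [77.7 52.7] long-axis yaw 88.3 z [0.0217 0.0236 0.025 ] mean [0.5653 0.2768 0.0235]
n 529 rect c [669.8  36.8] size [79.6 50.3] long-axis yaw 2.9 z [0.0897 0.0938 0.0977] mean [0.6686 0.0363 0.0939]Traceback (most recent call last):
  File "<stdin>", line 5, in <module>
  File "h.py", line 39, in seg
    print("n",len(Q),"rect c",np.round(c,1),"size",np.round(sz,1),"long-axis yaw",round((a+90)%180-90,1),"z",np.percentile(Q[:,2],[5,50,95]),"mean",Q.mean(0));return Q
                                                                                                             ~~~~~~~~~~~~~^^^^^^^^^^^^^^^^^^
    return _quantile_unchecked(
        a, q, axis, out, overwrite_input, method, keepdims, weights)
    return _ureduce(a,
                    func=_quantile_ureduce_func,
    ...<5 lines>...
                    overwrite_input=overwrite_input,
                    method=method)
    r = func(a, **kwargs)
    result = _quantile(arr,
                       quantiles=q,
    ...<2 lines>...
                       out=out,
                       weights=wgt)
    slices_having_nans = np.isnan(arr[-1, ...])
                                  ~~~^^^^^^^^^
IndexError: index -1 is out of bounds for axis 0 with size 0
```

```bash
python3 - <<'E'
from h import *
t=get_image("top")
try: seg(t,None,.03,.3,(.6,.67,.22,.34))
except Exception: print("clear")
try: seg(t,None,.015,.06,(.35,.48,.2,.335))
except Exception: print("bar1 gone?")
for q in place_of(t,"bar_a"): print(q["conf"],q["pixel"],atz(t,q["pixel"],0))
E
```

```text
n 50 rect c [615.8 242.7] size [ 8.2 20.6] long-axis yaw -59.3 z [0.2171 0.2432 0.2893] mean [0.6167 0.2406 0.2459]
bar1 gone?
0.95 [180.7, 339.6] [ 0.559  -0.1795  0.    ]
0.77 [139.6, 260.3] [0.6848 0.0511 0.    ]
0.51 [180.1, 186.0] [0.5692 0.2694 0.    ]
```

>>> play_rows(increments="0 0 0 27 0 50 94; 0 0 0 0 0 50 94; 0 0 0 0 0 50 94; 0 0 0 0 0 36 94; 0 0 0 0 0 20 94; 0 0 0 0 0 0 94; 0 0 0 0 0 0 40; 0 0 0 0 0 0 40; 0 0 0 0 0 0 40; 0 0 0 0 0 0 40; 0 0 0 0 0 0 40; 0 0 0 0 0 0 40; 0 0 0 0 0 -50 40; 0 0 0 0 0 -50 40; 0 0 0 0 0 -55 40; 0 0 0 0 0 0 40")

```text
clock: 47.7
tcp_pos: [0.5677, 0.277, 0.1285]
tool_rot: [[0.027, 1.0, 0.005], [1.0, -0.027, 0.002], [0.003, 0.004, -1.0]]
ft_force: [0.2, -0.1, -2.1]
finger_gap: 0.0523
grip_force: 30.0
```

>>> play_rows(increments="0 0 -.164 0 0 0 40; 0 0 -.164 0 0 0 40; 0 0 -.164 0 0 0 40; 0 0 -.164 0 0 0 40; 0 0 -.164 0 0 0 40; 0 0 -.164 0 0 0 40; 0 0 -.164 0 0 0 40; 0 0 -.164 0 0 0 40; 0 0 -.164 0 0 0 40; 0 0 -.164 0 0 0 40; 0 0 0 -3 -49.5 0 40; 0 0 0 -3 -49.5 0 40; 0 0 0 -3 -49.5 0 40; 0 0 0 -3 -49.5 0 40; 0 0 0 0 0 0 40; 0 0 0 0 0 30 40; 0 0 0 0 0 20 40; 0 0 0 0 0 0 40")

```text
clock: 49.95
tcp_pos: [0.5851, 0.0789, 0.0728]
tool_rot: [[-0.999, -0.044, -0.004], [-0.044, 0.999, 0.0], [0.004, 0.0, -1.0]]
ft_force: [-0.5, 0.1, -0.4]
finger_gap: 0.0525
grip_force: 30.0
```

```bash
python3 - <<'E'
from h import *
s,w=look([]);print(s["joints"],s["grip_force"])
t=get_image("top")
for b in ((.35,.48,.2,.335),(.40,.6,.34,.43)):
    try: seg(t,None,.015,.055,b)
    except Exception: print("none")
E
```

```text
49.95 [0.5851 0.0789 0.0728] yaw -177.48 axz [-0.0038  0.0002 -1.    ] gap 0.05245167897015482
[ 0.5779  0.6594 -1.1263  1.8358  0.6698  1.094   0.8133] 29.999323189258575
n 514 rect c [379.7 269.9] size [80.9 54. ] long-axis yaw 67.2 z [0.0197 0.0247 0.0289] mean [0.3809 0.2683 0.0246]
n 872 rect c [507.8 372.7] size [ 52.8 118.5] long-axis yaw -0.5 z [0.0223 0.0405 0.0449] mean [0.5069 0.3698 0.0389]
```

>>> play_rows(increments="0 0 0 0 -9 0 40; 0 0 0 0 0 20 40; 0 0 0 0 0 11 40; 0 0 0 0 0 0 66; 0 0 0 0 0 0 66; 0 0 0 0 0 0 66; 0 0 0 0 0 0 66; 0 0 0 0 0 -25 66; 0 0 0 0 0 -50 66; 0 0 .168 0 0 -55 66; 0 0 .168 0 0 0 94; 0 0 .168 0 0 0 94; 0 0 .168 0 0 0 94; 0 0 .168 0 0 0 94; 0 0 .168 0 0 0 94; 0 0 .168 0 0 0 94; 0 0 .168 0 0 0 94; 0 0 .168 0 0 0 94; 0 0 .168 0 0 0 94")

```text
clock: 52.42
tcp_pos: [0.5869, 0.0701, 0.1754]
tool_rot: [[0.071, 0.997, 0.001], [0.997, -0.071, 0.001], [0.001, 0.0, -1.0]]
ft_force: [0.2, -0.0, 0.7]
finger_gap: 0.0937
grip_force: 0.0
```

>>> play_rows(increments="0 0 .168 0 0 0 94; 0 0 .168 0 0 0 94; 0 0 0 17.3 -44.5 0 94; 0 0 0 17.3 -44.5 0 94; 0 0 0 17.3 -44.5 0 94; 0 0 0 17.3 -44.5 0 94; 0 0 0 17.3 -44.5 0 94; 0 0 0 17.3 -44.5 0 94; 0 0 0 0 0 0 94; 0 0 0 0 0 0 94")

```text
clock: 53.68
tcp_pos: [0.3821, 0.2696, 0.1746]
tool_rot: [[0.391, 0.92, 0.0], [0.92, -0.391, 0.0], [0.0, 0.0, -1.0]]
ft_force: [0.4, 0.4, -0.0]
finger_gap: 0.0938
grip_force: 0.0
```

```bash
python3 - <<'E'
from h import *
s,w=look([]);print(s["joints"],s["grip_force"])
Q=seg(w,s,.015,.035,(.32,.46,.2,.36))
d=Q.mean(0)-s["tcp_pos"];print(1000*s["tool_rot"].T@d)
t=get_image("top")
for b in ((.55,.74,.042,.13),(.637,.74,-.07,.14),(.35,.48,.2,.335),(.40,.6,.34,.43)):
    try: seg(t,None,.015 if b[0]<.5 else .085,.12,b)
    except Exception: print("none")
E
```

```text
53.675 [0.3821 0.2696 0.1746] yaw 66.97 axz [ 0.0003  0.0003 -1.    ] gap 0.09383312945333684
[ 0.1121  0.1689 -0.9342  2.0043  0.1573  1.0413 -1.2971] 0.0
n 2521 rect c [397.4 299.9] size [153.7  58.9] long-axis yaw 60.1 z [0.0216 0.0236 0.025 ] mean [0.3809 0.2713 0.0235]
[  1.0174  -1.8132 151.1532]
n 718 rect c [628.3  69.2] size [ 52.6 156.5] long-axis yaw -1.0 z [0.0883 0.0925 0.0961] mean [0.6108 0.0643 0.0924]
n 476 rect c [672.4  36.9] size [73.1 49.8] long-axis yaw 3.1 z [0.0882 0.0924 0.0961] mean [0.6722 0.0364 0.0923]
n 507 rect c [379.7 269.5] size [80.5 52.8] long-axis yaw 67.2 z [0.0203 0.025  0.0292] mean [0.3809 0.2686 0.0247]
n 601 rect c [507.9 372.8] size [117.4  53.6] long-axis yaw 0.6 z [0.0246 0.0407 0.0449] mean [0.5242 0.3705 0.0391]
```

>>> play_rows(increments="0 0 0 1 -1.8 50 94; 0 0 0 0 0 50 94; 0 0 0 0 0 50 94; 0 0 0 0 0 30 94; 0 0 0 0 0 21 94; 0 0 0 0 0 0 94; 0 0 0 0 0 0 40; 0 0 0 0 0 0 40; 0 0 0 0 0 0 40; 0 0 0 0 0 0 40; 0 0 0 0 0 0 40; 0 0 0 0 0 0 40; 0 0 0 0 0 -50 40; 0 0 0 0 0 -50 40; 0 0 0 0 0 -55 40; 0 0 -.168 0 0 0 40; 0 0 -.168 0 0 0 40; 0 0 -.168 0 0 0 40; 0 0 -.168 0 0 0 40")

```text
clock: 56.15
tcp_pos: [0.3803, 0.2709, 0.1276]
tool_rot: [[-0.272, 0.962, -0.001], [0.962, 0.272, -0.0], [0.0, -0.001, -1.0]]
ft_force: [-0.1, -1.4, -2.1]
finger_gap: 0.0524
grip_force: 30.0
```

>>> play_rows(increments="0 0 -.168 0 0 0 40; 0 0 -.168 0 0 0 40; 0 0 -.168 0 0 0 40; 0 0 -.168 0 0 0 40; 0 0 -.168 0 0 0 40; 0 0 -.168 0 0 0 40; 0 0 -.168 0 0 0 40; 0 0 -.168 0 0 0 40; 0 0 0 -32.1 -47.5 0 40; 0 0 0 -32.1 -47.5 0 40; 0 0 0 -32.1 -47.5 0 40; 0 0 0 -32.1 -47.5 0 40; 0 0 0 -32.1 -47.5 0 40; 0 0 0 -32.1 -47.5 0 40; 0 0 0 0 0 0 40; 0 0 0 0 0 30 40; 0 0 0 0 0 0 40")

```text
clock: 58.28
tcp_pos: [0.5834, -0.0052, 0.0959]
tool_rot: [[-0.999, -0.043, -0.004], [-0.043, 0.999, 0.0], [0.004, 0.0, -1.0]]
ft_force: [-0.7, 1.1, -0.6]
finger_gap: 0.0524
grip_force: 30.0
```

>>> play_rows(increments="0 0 0 -5 0 20 40; 0 0 0 0 0 20 40; 0 0 0 0 0 10 40; 0 0 0 0 0 2 40; 0 0 0 0 0 0 64; 0 0 0 0 0 0 64; 0 0 0 0 0 0 64; 0 0 0 0 0 0 64; 0 0 0 0 0 -25 64; 0 0 0 0 0 -50 64; 0 0 0 50 0 -55 64; 0 0 0 55 0 -20 64; 0 0 0 0 -50 0 64; 0 0 0 0 -50 0 64; 0 0 0 0 -50 0 64; 0 0 0 0 -50 0 64; 0 0 0 0 0 0 64; 0 0 0 0 0 0 64")

```text
clock: 60.52
tcp_pos: [0.5019, -0.2084, 0.1878]
tool_rot: [[-0.999, -0.043, -0.0], [-0.043, 0.999, -0.0], [0.0, -0.0, -1.0]]
ft_force: [-0.0, 0.8, 0.7]
finger_gap: 0.0638
grip_force: 0.0
```

```bash
python3 - <<'E'
from h import *
s=observe();print(s["clock"],s["tcp_pos"])
t=get_image("top")
for lo,b in ((.08,(.54,.628,-.06,.028)),(.08,(.54,.628,.04,.13)),(.08,(.634,.74,-.07,.14)),(.03,(.43,.6,.34,.43)),(.08,(.38,.44,-.3,-.2))):
    try: seg(t,None,lo,.12,b)
    except Exception: print("none")
for q in place_of(t,"bar_a"): print(q["conf"],np.round(q["pixel"]))
print([ (l,place_of(t,l)[:1]) for l in("zero_mark","key_tip","stamp")],[atz(t,q["pixel"],0) for q in place_of(t,"tin_a")])
save(t,"t11",(160,110,460,270),2.6)
E
```

```text
60.525 [ 0.5019 -0.2084  0.1878]
n 546 rect c [591.1  -2.8] size [73.2 52.9] long-axis yaw 2.3 z [0.0904 0.1025 0.1122] mean [ 0.5906 -0.003   0.102 ]
n 520 rect c [586.1  69.9] size [79.8 50.4] long-axis yaw 3.6 z [0.0862 0.0907 0.0944] mean [0.5865 0.0693 0.0907]
n 498 rect c [671.3  36.7] size [75.7 50.4] long-axis yaw 2.6 z [0.0865 0.0909 0.0945] mean [0.6706 0.0363 0.0907]
n 786 rect c [507.7 372.3] size [118.2  53.8] long-axis yaw 0.1 z [0.0357 0.0407 0.0448] mean [0.507  0.372  0.0406]
none
0.9 [168. 252.]
0.87 [164. 279.]
0.79 [138. 260.]
0.74 [179. 337.]
[('zero_mark', [{'pixel': [189.9, 277.7], 'conf': 0.62}]), ('key_tip', []), ('stamp', [])] [array([ 0.4046, -0.4692,  0.    ])]
```

View pics/t11.png

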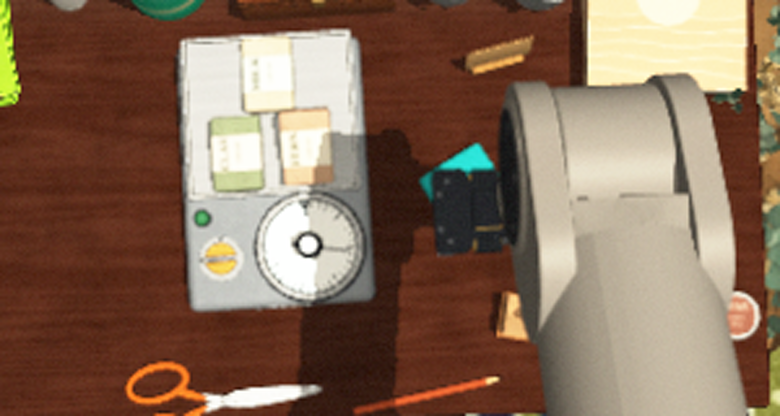

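```bash
python3 - <<'E'
from h import *
t=get_image("top")
Q=seg(t,None,.084,.13,(.53,.66,-.045,.028))
A=np.c_[Q[:,:2]-[.59,-.003],np.ones(len(Q))];print(np.linalg.lstsq(A,Q[:,2],rcond=None)[0])
for x in np.arange(.54,.66,.01):
    m=abs(Q[:,0]-x)<.005
    if m.any(): print(x.round(3),m.sum(),np.median(Q[m][:,2]))
Q=seg(t,None,.06,.078,(.53,.73,-.08,.15));print(Q.min(0),Q.max(0))
E
```

```text
n 630 rect c [607.9  -1.5] size [107.4  53.5] long-axis yaw 4.6 z [0.0894 0.1006 0.1126] mean [ 0.5976 -0.0004  0.1006]
[ 0.1047 -0.1168  0.1001]
0.55 9 0.0896549074297528
0.56 69 0.09181034237099217
0.57 70 0.09437030487473308
0.58 78 0.09823197772305936
0.59 80 0.1021170285816958
0.6 77 0.10578638269200202
0.61 80 0.10848055325668415
0.62 75 0.11193954481065016
0.63 30 0.10023348483700667
0.64 24 0.09187170234512843
0.65 25 0.0906251533981044
n 2409 rect c [622.4  36.2] size [188.5 180.7] long-axis yaw 2.4 z [0.0631 0.0672 0.0735] mean [0.6369 0.0366 0.0676]
[ 0.5301 -0.056   0.0602] [0.719  0.1285 0.0779]
```

Seen from above, all three bars are on the platform, but the near-right one (307,145 in the crop) has its far end resting on the far bar. I'll push it back with closed fingers so it drops flat.

>>> play_rows(increments="0 0 0 -43 49.4 0 0; 0 0 0 -43 49.4 0 0; 0 0 0 -43 49.4 0 0; 0 0 0 -43 49.4 0 0; 0 0 0 0 0 0 0; 0 0 0 0 0 50 0; 0 0 0 0 0 50 0; 0 0 0 0 0 28 0; 0 0 0 0 0 0 0; 0 0 0 8 0 0 0; 0 0 0 8 0 0 0; 0 0 0 4 0 0 0; 0 0 0 4 0 0 0; 0 0 0 4 0 0 0; 0 0 0 3 0 0 0; 0 0 0 0 0 0 0")

```text
clock: 62.88
tcp_pos: [0.6264, -0.0151, 0.0586]
tool_rot: [[-0.999, -0.043, -0.001], [-0.043, 0.999, 0.0], [0.001, 0.0, -1.0]]
ft_force: [-0.6, 0.3, -0.7]
finger_gap: 0.0003
grip_force: 0.0
```

```bash
python3 - <<'E'
from h import *
s=observe();print(s["ft_force"],s["tcp_pos"])
t=get_image("top")
for n,(p,ss) in dict(top=(t,None),scene=(get_image("scene"),None)).items():
    Q=seg(p,ss,.083,.118,(.54,.627,-.035,.025))
    A=np.c_[Q[:,:2]-[.59,-.003],np.ones(len(Q))];print(np.linalg.lstsq(A,Q[:,2],rcond=None)[0])
E
```

```text
[-0.5981  0.3077 -0.7205] [ 0.6264 -0.0151  0.0586]
n 77 rect c [565.4  16.2] size [42.2 20. ] long-axis yaw 38.4 z [0.0868 0.0906 0.0939] mean [0.5658 0.0135 0.0904]
[0.0516 0.0009 0.0916]
n 456 rect c [588.8  -4.4] size [76.6 55.3] long-axis yaw 0.8 z [0.0848 0.0908 0.1103] mean [ 0.59   -0.0006  0.0922]
[ 0.1175 -0.1242  0.0925]
```

>>> play_rows(increments="0 0 0 -3 0 0 0; 0 0 0 0 0 -30 0; 0 0 0 0 0 -55 0; 0 0 0 0 0 -45 0; 0 0 0 40 -50 0 0; 0 0 0 40 -50 0 0; 0 0 0 40 -50 0 0; 0 0 0 0 -50 0 0; 0 0 0 0 0 0 0; 0 0 0 0 0 0 0")

```text
clock: 64.22
tcp_pos: [0.5213, -0.2156, 0.1888]
tool_rot: [[-0.999, -0.043, -0.001], [-0.043, 0.999, 0.001], [0.001, 0.001, -1.0]]
ft_force: [0.3, 0.2, 0.2]
finger_gap: 0.0003
grip_force: 0.0
```

```bash
python3 - <<'E'
from h import *
s=observe();print(s["clock"],s["tcp_pos"])
t=get_image("top")
for b in ((.53,.627,-.06,.028),(.53,.627,.04,.13),(.634,.74,-.07,.14)):
    Q=seg(t,None,.08,.12,b);A=np.c_[Q[:,:2]-Q[:,:2].mean(0),np.ones(len(Q))];print(np.linalg.lstsq(A,Q[:,2],rcond=None)[0])
p=get_image("scene")
for n,c,z in (("top",t,.03),("scene",p,.03)):
    for b,lo in (((.38,.44,-.3,-.2),.08),((.43,.6,.34,.43),.03)):
        try: seg(c,None,lo,.12,b)
        except Exception: print("none")
print([(l,[atz(p,q["pixel"],0) for q in place_of(p,l)[:2]]) for l in("stamp","tin_a")])
save(p,"s12",(150,110,420,312),2.9)
E
```

```text
64.225 [ 0.5213 -0.2156  0.1888]
n 531 rect c [590.2  -3.2] size [52.1 72.3] long-axis yaw -0.9 z [0.0866 0.0908 0.0945] mean [ 0.5896 -0.0031  0.0907]
[0.0032 0.0085 0.0907]
n 519 rect c [587.   69.6] size [76.9 50.4] long-axis yaw 2.7 z [0.0865 0.0906 0.0947] mean [0.5865 0.0694 0.0906]
[-0.001   0.0072  0.0906]
n 497 rect c [671.8  36.8] size [76.5 50.2] long-axis yaw 2.9 z [0.0868 0.0908 0.0943] mean [0.6706 0.0365 0.0908]
[-0.0035  0.0089  0.0908]
n 43 rect c [ 409.6 -244.5] size [24.3 11.5] long-axis yaw 79.1 z [0.0826 0.0913 0.0947] mean [ 0.4094 -0.2443  0.0905]
n 784 rect c [507.7 373.2] size [118.2  52.4] long-axis yaw 0.7 z [0.0358 0.0408 0.0451] mean [0.5072 0.372  0.0406]
n 46 rect c [ 407.5 -246.4] size [30.7 14.1] long-axis yaw 73.6 z [0.0811 0.0896 0.0936] mean [ 0.405  -0.2452  0.0885]
n 1557 rect c [506.6 373.1] size [122.2  52.1] long-axis yaw 0.1 z [0.0344 0.0401 0.0421] mean [0.5016 0.3759 0.0397]
[('stamp', [array([ 0.336 , -0.3458,  0.    ]), array([ 0.4257, -0.2914,  0.    ])]), ('tin_a', [array([ 0.4028, -0.4758,  0.    ]), array([ 0.3473, -0.4098,  0.    ])])]
```

View pics/s12.png

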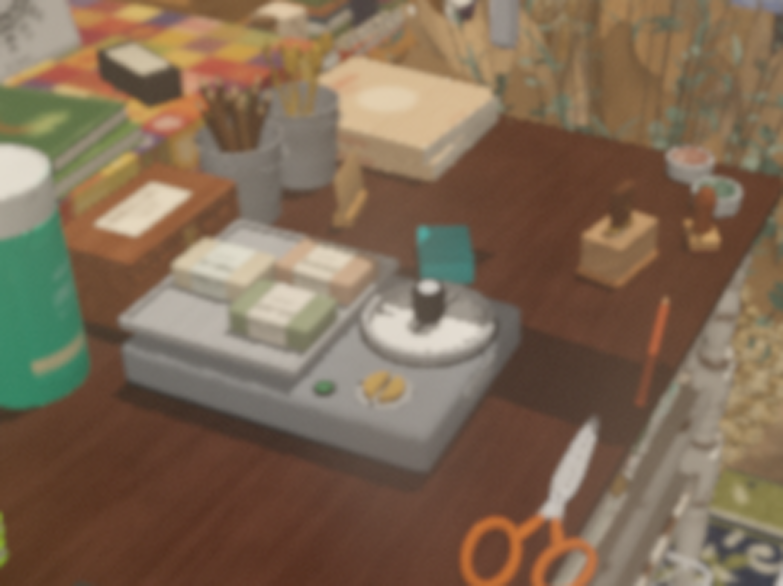

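The three bars lie flat on the platform (about 220–300, 260–320 in the crop). The lock is open at (382,388) and the key stands in its stand at (620,205).

```bash
python3 -c "
from h import *
print(close_job())"
```

```text
the job is handed in; nothing more can be done
None
```

I handed the job in at about 64 s; the hand-in gave no verdict. By my last pictures the match box lies flat on the table, the lock is open and the key is back upright in its stand. The dial was zeroed with the platform empty, and all three soap bars lie flat on the platform. One bar first tipped onto another and I pushed it flat. The real fingertips sit about 36 mm short of the reported TCP, and I corrected for that after a first empty grasp.

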